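Complete the row of card boxes and key the keeper bar over it

ROBOT

A 7-joint arm with a two-finger parallel gripper is mounted at the origin on the work surface. World frame = base frame: x ahead of the robot, y to its left, z up, the work surface at z = 0. Lengths are in m, angles in degrees, forces in N, time in s.
With the tool pointing down it reaches from about 0.425 to 0.875 m from the base axis. Payload 4.7 kg.
Tool frame: the origin (TCP) lies on the front face of the gripper's body, between the roots of the fingers; the fingertips stand 70 mm ahead of it and the grasp point (between the pads) lies 51 mm ahead of it (tip_extent is the distance from the TCP to the fingertips, in m); z points along the fingers, y is the direction in which the jaws open and shut (so a half turn about z gives the same grasp; the last joint's range is limited). The gripper opens to 87 mm and grips with 3 to 60 N. Pads are 19 mm wide; open, the fingers measure 117 mm over their backs; the gripper's body (75 mm by 190 mm) begins 51 mm behind the grasp point.
Start: joints at [76.381, 18.392, -4.016, 83.108, 1.295, 78.541, -3.26], TCP at [0.162, -0.63, 0.292] pointing down, gripper open.
Joint ranges: [-163.93, 163.93], [-17.29, 119.83], [-79.2, 71.16], [3.27, 140.29], [-89.18, 269.18], [5.43, 117.66], [-154.24, 154.24]. Speed limits (degrees/s): [147.25, 147.25, 180, 180, 180, 180, 180].

INTERFACE

Orientations are given as [roll, pitch, yaw] about the fixed x, y, z axes, in that order (R = Rz(yaw) Ry(pitch) Rx(roll)).
In Python, from cell import * gives the robot as it stands.
- The arm moves only by the tool carry_out, never from a script. Its argument "increments" is text: rows parted by semicolons, each of 7 numbers parted by spaces: the opening, from 0 (shut) to 1 (fully open), then the shift along the tool's x, y, z in m, then the turn, a rotation vector about the tool's x, y, z in degrees. A call has 1 to 20 rows; each row shifts and turns the pose as measured when the row begins, along the tool's axes as they then stand; what a row does not reach is not made up. A row lasts 1/8 s, in which the tool goes at most 62.5 mm and 10.7 degrees, less where a joint would pass 70% of its speed; a pose out of reach is approached as far as the arm can. A call is refused whole if a number of a shift passes 0.0625 or a number of a turn 10.7, either way. A call with a gripper value outside its range is refused whole. The fingers move at their own pace and stop on an object; "force" is the grip in N (left out, the last holds). Time passes only in rows, so rows that do not move let the fingers close. It gives the time, the measured TCP pose, the force and the opening at its end, in the units of the state.
- get_obs(): the state, without advancing time (a new reading comes with each control period).
- read_camera(name): name is "scene" or "side" or "wrist"; returns a dict with "img" (480x640x3 uint8, blue, green, red), "fx", "fy", "cx", "cy" (pixels), "k1" (the pictures are not rectified: a ray, as slopes to the right and down, at radius r is drawn at 1 + k1 r^2 times it, then the intrinsics apply), "world_from_camera" (4x4, takes a point from camera to world coordinates). Camera axes: x right, y down, z forward; pixel columns grow to the right and rows downward; lengths in m; the calibration is good to about 2 mm. A picture is of the moment at which its call begins. There is no depth.
- sign_off(): hands the job in, once; it reports no verdict.
Trained networks look in a picture, given as the dict that the camera call returned (one of the last four; its "shot" number tells which), for a name from the list of things; names that differ only in an ending like _2 or _b are one class to them, and where a whole thing is asked for, a point or a joint stands for the part that bears it (a point fixed in the world has none). Each returns a list of dicts, best first, with "confidence" (0 to 1); they miss things now and then, are a little off and sometimes report something else, mostly with a low value. They report only what shows in the picture. A call takes as long as a camera call.
- masks_of(target, picture): "pixels" (480x640 bool, what is visible of it) and "bbox" ([left, top, right, bottom] in pixels, round what is visible of it).
The state is a dict: "time_s": time; "qpos": joint angles; "joint_velocities": joint speeds; "effort": joint torques, N m; "tool_pos": TCP position; "tool_rot": TCP orientation; "force": force on the tool from outside, world axes, zero at the start; "wrist_torque": the same for the moment, N m; "grip_width": finger opening in m.
Only numpy, scipy, OpenCV 4.12 (cv2) and the standard library are available. Lean on these libraries where they do the work, as an engineer would, in place of code of your own. Each camera call takes 0.05 s, during which the arm holds its last target.

TASK

Stand the loose card box upright on the small steel shelf as the last of the row, close beside the other two and in line with them, and let it go. Then take the key from its stand, push it into the lock past the sticky pins (wiggle it if it binds) until it is fully home, turn it a quarter turn clockwise so that the keeper bar swings over the row, and finish while still gripping the key and holding it turned: the lock springs back if let go. Leave the bottle, the calculator and the books where they are.

Things in the scene. Friction and masses are not known exactly. Their poses are not given: they have to be found in the camera images.
- bay: Fixed dark steel shelf bay. Origin on the table; x points away from the robot, y along the row, z up. Board 100 (x) by 230 mm (y, from -140 to +90), its top 12 mm above the table; front and back open. Bookend 82 mm high at the -y end, inner face at y = -134 mm. Lock post 50 x 50 mm, 102 mm high, at y = +60 mm, key hole upwards. Free place: between the shelved boxes and the post.
- box_a: Grey card box, 56 (its x, depth) by 40 (its y, width) by 85 mm high, 220 g, rigid, closed. Origin at the centre of its underside, z up. Stands on the bay against the bookend, about 113 mm from the bay's origin towards -y.
- box_b: Same kind of card box, standing on the bay next to box_a on its +y side, with box centres about 41 mm apart along the bay's y.
- box_c: Loose card box, same as the others (56 x by 40 y by 85 high mm, 150 to 300 g), standing on the table left or right of the middle. Origin at the centre of its underside, z up. Its place is beside box_b on the bay's +y side (85 mm free before the lock post); to fit closely, grip it across its 56 mm depth, front and back.
- key: Key upright in its stand, blade down, 35 g. Origin on its axis at the underside of its shoulder; z up, x across the flat. Below: steel blade 16 (x) by 5 (y) mm, 30 mm long, the last 6 mm tapering to 11 by 2. Above: round shoulder 24 mm across, 8 mm high, then the black head 30 (x) by 10 (y) mm, from 8 to 42 mm up, to be gripped across its 10 mm. Half a turn round it fits the lock as well.
- key_stand: Fixed wooden block 50 x 50 mm, 36 mm high, with a slot in which the key's blade hangs with about 1.2 mm of play each side. Origin at the centre of its underside; its x runs along the slot.
- keyway (a point): Centre of the key hole's mouth on top of the lock, 117 mm above the table. z up out of the hole; x along the slot (the bay's x when the lock is at 0), turning with the lock. Slot 17.6 (x) by 6.6 (y) mm, 36 deep in a round plug 49 mm across. Two sticky spring pins 12 and 21 mm down press on the blade's flats: passing takes 5 to 12 N. Fully home: shoulder on the mouth, key origin at this point.
- lock (a joint): Angle of the lock plug, rad: 0 at rest, grows as the key turns clockwise seen from above, stop at 1.6. A spring turns it back (0.1 N m per rad). The key has about 0.1 rad of play in the slot, so the hand must turn that much more than the plug.
- flask: Bystander: clear plastic bottle, 60 mm across, 160 mm high, standing on the table on the side where box_c is not. Origin at the centre of its underside.
- calculator: Bystander: flat black desk calculator 75 x 120 x 12 mm lying in the middle in front of the robot. Origin at the centre of its underside.
- books: Bystander: pile of three books, 190 x 130 x 70 mm, far left. Origin at the centre of its underside.
- bar_tip (a point): End of the keeper bar that turns with the plug, 111 mm from the lock's axis, mid-thickness. Steel bar 14 mm wide, 5 mm thick, underside 105 mm above the table (8 mm above the shelved boxes). Points to the bay's +x (away from the robot) at lock angle 0 and to the bay's -y, over the row, at a quarter turn.

How it is judged (in metres and radians):
On the way, in this order (a step that is already met when the one before it is completed fails the run):
1. the third card box stands released in the row, the lock not yet turned (y of box_c in the frame of box_b between 0.036 and 0.048 m and x of box_c in the frame of box_b between -0.008 and 0.008 m and angle between the x axis of each of box_c, box_a and the x axis of box_b, either way round below 0.12 rad and y of box_a in the frame of box_b between -0.048 and -0.036 m and x of box_a in the frame of box_b between -0.008 and 0.008 m and x of box_b in the frame of bay between -0.012 and 0.012 m and angle between the x axis of box_b and the x axis of bay, either way round below 0.12 rad and angle between each of box_a, box_b, box_c's own z axis and vertical below 0.06 rad and z of box_a in the frame of bay between 0.008 and 0.016 m and z of box_b in the frame of bay between 0.008 and 0.016 m and z of box_c in the frame of bay between 0.008 and 0.016 m and contact force between the fingers and box_c below 0.3 N and value of joint lock below 0.2 rad), for 0.2 s.
2. the key is fully home in the lock, before it is turned (z of key in the frame of keyway between -0.005 and 0.003 m and horizontal distance between key and keyway below 0.004 m and angle between key's own z axis and vertical below 0.1 rad and value of joint lock below 0.3 rad), for 0.1 s.
At the end, for the whole second after the job is handed in: The fingers grip the key (more than 2 N), its shoulder within 3 mm of the lock's mouth, and hold the lock still, turned at least 1.3 rad; the three boxes stand upright and released on the bay, side by side with centres 36 to 48 mm apart, in line within 8 mm and 0.12 rad (y of box_c in the frame of box_b between 0.036 and 0.048 m and x of box_c in the frame of box_b between -0.008 and 0.008 m and angle between the x axis of each of box_c, box_a and the x axis of box_b, either way round below 0.12 rad and y of box_a in the frame of box_b between -0.048 and -0.036 m and x of box_a in the frame of box_b between -0.008 and 0.008 m and x of box_b in the frame of bay between -0.012 and 0.012 m and angle between the x axis of box_b and the x axis of bay, either way round below 0.12 rad and angle between each of box_a, box_b, box_c's own z axis and vertical below 0.06 rad and z of box_a in the frame of bay between 0.008 and 0.016 m and z of box_b in the frame of bay between 0.008 and 0.016 m and z of box_c in the frame of bay between 0.008 and 0.016 m and contact force between the fingers and box_c below 0.3 N and z of key in the frame of keyway between -0.005 and 0.003 m and horizontal distance between key and keyway below 0.004 m and angle between key's own z axis and vertical below 0.1 rad and value of joint lock above 1.3 rad and velocity of joint lock between -0.2 and 0.2 rad/s and contact force between the fingers and key above 2 N); the arm keeps its last pose, push and grip.
It fails at once if the bottle is disturbed (moved more than 30 mm) (distance of flask from where it was at the start of the episode above 0.03 m).
It fails at once if the calculator is disturbed (moved more than 30 mm) (distance of calculator from where it was at the start of the episode above 0.03 m).
It fails at once if the book pile is disturbed (moved more than 30 mm) (distance of books from where it was at the start of the episode above 0.03 m).
It also fails if it takes over 61 s, if anything falls off the work surface, if the arm or the gripper's body presses on something with over 40 N, if the wrist force passes 120 N, or if a joint passes its speed limit or range.

## Working session

There is one attempt and no reset: what is moved stays moved. The work goes in short steps, Python scripts to look and compute and a tool call to move; the robot and the scene stay as the last step left them, time stands still between calls to the robot, and variables do not carry over. Pictures are saved under pics/ and viewed, and the job is handed in when it is done.

Besides the shell and the picture viewer there is one more tool, called after ">>>" by a JSON object that holds its "op" and its "data". carry_out: Moves the arm, as the interface text tells. Its arguments: {"type":"object","properties":{"increments":{"type":"string"},"force":{"type":"number"}},"required":["increments"]}

```bash
ls; mkdir -p pics; python3 - <<'E'
from cell import *
import cv2
o=get_obs()
for k,v in o.items(): print(k,v)
for n in ["scene","side","wrist"]:
    p=read_camera(n); cv2.imwrite(f"pics/{n}0.png",p["img"]); print(n,p["fx"],p["fy"],p["cx"],p["cy"],p["k1"],p["shot"]); print(p["world_from_camera"])
E
```

```text
pics
time_s 0.0
qpos [76.38075181 18.4416722  -4.01625943 83.17432234  1.29584411 78.54251692
 -3.25909943]
joint_velocities [-0.00165574  0.04392238 -0.04469338 -0.05003068 -0.09512201 -0.02560752
 -0.02689744]
effort [-6.39787177e-04 -4.91282451e+01 -4.04092055e-01 -3.12525523e+01
 -6.37707487e-02  4.35399322e-02  1.93211858e-04]
tool_pos [ 0.16180073 -0.62910175  0.29113697]
tool_rot [-1.79886784e+02  6.38799304e-03  1.44307513e+01]
force [ 0.51141622 -0.51657532  0.21653689]
wrist_torque [-0.02700971  0.00546559  0.00180313]
grip_width 0.08714269164637735
scene 437.8930711279421 437.8930711279421 316.5901529455736 242.28647949632565 0.019876207876093836 1
[[ 0.72066442  0.5105326  -0.46904078  0.95306911]
 [ 0.69299384 -0.51089941  0.50866623 -0.39047788]
 [ 0.02005804 -0.69162003 -0.72198297  0.74687374]
 [ 0.          0.          0.          1.        ]]
side 548.9806808399924 548.9806808399924 323.413608371923 235.40502744955586 0.05876251467915904 2
[[-9.93135858e-01 -5.61672720e-02  1.02598273e-01  4.16293876e-01]
 [-1.16966465e-01  4.77795806e-01 -8.70649191e-01  1.09134635e+00]
 [-1.19034639e-04 -8.76673488e-01 -4.81085835e-01  6.50168361e-01]
 [ 0.00000000e+00  0.00000000e+00  0.00000000e+00  1.00000000e+00]]
wrist 342.62222731154145 342.62222731154145 321.7080495951582 233.84109703566753 -0.027777721577236517 3
[[ 0.24883415 -0.92805418 -0.27712273  0.23814457]
 [-0.96854518 -0.23882662 -0.06987184 -0.60910412]
 [-0.00133943  0.28579238 -0.95829062  0.38403582]
 [ 0.          0.          0.          1.        ]]
```

View pics/scene0.png

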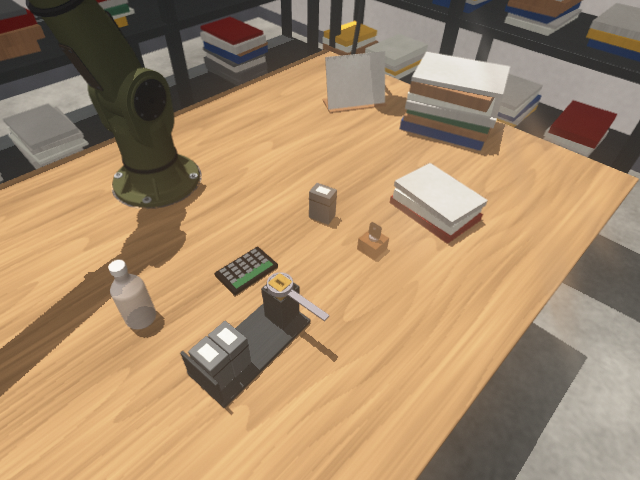

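View pics/side0.png

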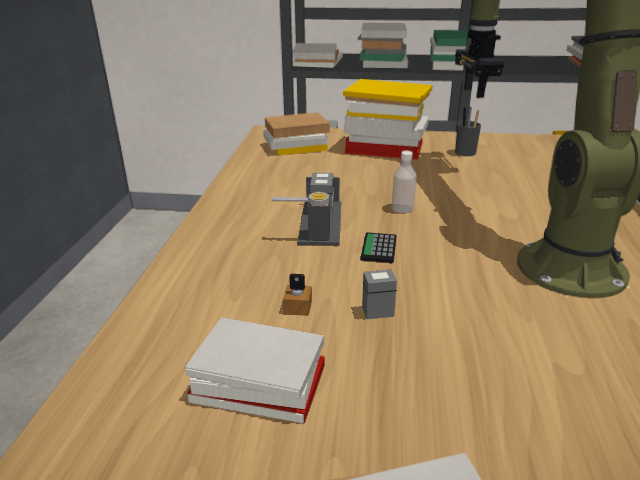

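View pics/wrist0.png

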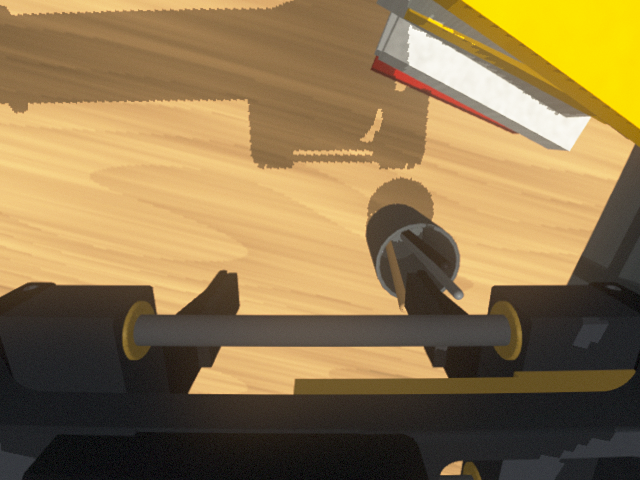

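```bash
cat > h.py <<'E'
from cell import *
import numpy as np, cv2, pickle
def proj(p,P):
    T=np.linalg.inv(p["world_from_camera"]); P=np.atleast_2d(P)
    c=P@T[:3,:3].T+T[:3,3]; s=c[:,:2]/c[:,2:]; r2=(s**2).sum(1,keepdims=True)
    d=s*(1+p["k1"]*r2); return d*[p["fx"],p["fy"]]+[p["cx"],p["cy"]]
def ray(p,uv):
    d=(np.atleast_2d(uv)-[p["cx"],p["cy"]])/[p["fx"],p["fy"]]; s=d.copy()
    for _ in range(20): s=d/(1+p["k1"]*(s**2).sum(1,keepdims=True))
    M=p["world_from_camera"]; v=np.c_[s,np.ones(len(s))]@M[:3,:3].T
    return M[:3,3],v
def at_z(p,uv,z):
    o,v=ray(p,uv); return o+v*((z-o[2])/v[:,2])[:,None]
def frame(x,y,yaw,z=0):
    c,s=np.cos(yaw),np.sin(yaw); T=np.eye(4); T[:2,:2]=[[c,-s],[s,c]]; T[:3,3]=[x,y,z]; return T
def corners(x0,x1,y0,y1,z0,z1):
    return np.array([[a,b,c] for a in(x0,x1) for b in(y0,y1) for c in(z0,z1)])
def tf(T,P): return P@T[:3,:3].T+T[:3,3]
E
python3 - <<'E'
from h import *
D={}
for n in ["scene","side"]:
    p=read_camera(n); D[n]=(p,{})
    vis=p["img"].copy()
    for i,t in enumerate(["bay","box_a","box_c","key","key_stand","lock","bar_tip","flask","calculator","books"]):
        r=masks_of(t,p); D[n][1][t]=r
        print(n,t,[(round(q["confidence"],2),[int(b) for b in q["bbox"]],int(q["pixels"].sum())) for q in r])
        col=np.array([(0,0,255),(0,255,0),(255,0,0),(0,255,255),(255,0,255),(255,255,0),(128,0,255),(255,128,0),(0,128,255),(128,255,128)][i])
        for q in r:
            if q["confidence"]>.4: vis[q["pixels"]]=(vis[q["pixels"]]*.5+col*.5).astype(np.uint8)
    cv2.imwrite(f"pics/m_{n}.png",vis)
pickle.dump(D,open("D.pkl","wb"))
E
```

```text
scene bay [(0.93, [183, 271, 327, 402], 5515)]
scene box_a [(0.97, [209, 318, 248, 372], 1191), (0.92, [190, 334, 234, 390], 1222), (0.84, [306, 180, 336, 227], 999), (0.71, [265, 273, 329, 318], 896)]
scene box_c [(0.97, [209, 318, 248, 372], 1191), (0.92, [190, 334, 234, 390], 1222), (0.84, [306, 180, 336, 227], 999), (0.71, [265, 273, 329, 318], 896)]
scene key [(0.6, [104, 261, 155, 329], 2122), (0.19, [188, 332, 233, 387], 1255)]
scene key_stand [(0.68, [357, 231, 386, 257], 480)]
scene lock [(0.96, [268, 272, 326, 320], 1003)]
scene bar_tip [(0.78, [266, 271, 328, 321], 945), (0.36, [210, 320, 247, 373], 1187)]
scene flask [(0.77, [108, 264, 156, 328], 1986)]
scene calculator [(0.6, [215, 245, 281, 295], 1552), (0.23, [182, 272, 331, 404], 5428)]
scene books [(0.92, [391, 164, 487, 241], 4478), (0.68, [186, 337, 233, 389], 1223), (0.51, [367, 224, 381, 240], 159)]
side bay [(0.66, [268, 176, 342, 247], 2247)]
side box_a [(0.9, [309, 179, 334, 213], 384), (0.76, [360, 269, 395, 317], 1489)]
side box_c [(0.9, [309, 179, 334, 213], 384), (0.76, [360, 269, 395, 317], 1489)]
side key [(0.76, [286, 273, 303, 296], 297)]
side key_stand [(0.62, [282, 285, 313, 317], 697)]
side lock [(0.91, [273, 195, 330, 210], 420)]
side bar_tip [(0.57, [274, 191, 328, 201], 383), (0.27, [309, 179, 334, 214], 388)]
side flask [(0.88, [391, 152, 417, 213], 1115), (0.7, [361, 268, 393, 319], 1491)]
side calculator [(0.93, [359, 233, 395, 264], 861)]
side books [(0.87, [184, 317, 326, 425], 11067)]
```

```bash
cat >> h.py <<'E'
def sil(p,hulls,S=4):
    m=np.zeros((480*S//S,640),np.float32); big=np.zeros((480*S,640*S),np.uint8)
    for H in hulls:
        uv=(proj(p,H)+.5)*S-.5
        cv2.fillConvexPoly(big,cv2.convexHull(uv.astype(np.float32)).round().astype(np.int32),1)
    return cv2.resize(big.astype(np.float32),(640,480),interpolation=cv2.INTER_AREA)
def cost(pms,hulls):
    c=0
    for p,m in pms:
        s=sil(p,hulls); u=np.maximum(s,m).sum(); c+=np.abs(s-m).sum()/u
    return c
def draw(img,p,T,c,col):
    uv=proj(p,tf(T,c))
    for i in range(8):
        for j in range(i+1,8):
            if bin(i^j).count("1")==1: cv2.line(img,tuple((uv[i]*16).round().astype(int).tolist()),tuple((uv[j]*16).round().astype(int).tolist()),col,1,cv2.LINE_AA,4)
E
python3 - <<'E'
from h import *
from scipy.optimize import minimize
D=pickle.load(open("D.pkl","rb"))
(ps,ms),(pd,md)=D["scene"],D["side"]
def fit(f,pms,x0s):
    best=None
    for x0 in x0s:
        r=minimize(lambda x:cost(pms,f(x)),x0,method="Nelder-Mead",options=dict(initial_simplex=np.array([x0]+[np.array(x0)+d for d in np.eye(3)*[.01,.01,.2]]),xatol=1e-4,fatol=1e-4))
        if best is None or r.fun<best.fun: best=r
    return best
box=corners(-.028,.028,-.02,.02,0,.085)
stand=corners(-.025,.025,-.025,.025,0,.036)
g=at_z(ps,[[321,215]],.0)[0]; print("boxc guess",g, at_z(pd,[[378,305]],0))
mc=[q for q in ms["box_c"] if abs(q["bbox"][0]-306)<5][0]["pixels"]; mc2=[q for q in md["box_c"] if abs(q["bbox"][0]-360)<5][0]["pixels"]
for pms in ([(ps,mc)],[(pd,mc2)],[(ps,mc),(pd,mc2)]):
    r=fit(lambda x:[tf(frame(*x),box)],pms,[[g[0],g[1],a] for a in np.arange(-1.4,1.6,.4)]); print("box_c",r.x,np.degrees(r.x[2]),r.fun)
bc=r.x
g=at_z(ps,[[372,248]],.0)[0];print(g)
pms=[(ps,ms["key_stand"][0]["pixels"]),(pd,md["key_stand"][0]["pixels"])]
for P in (pms[:1],pms[1:],pms):
    r=fit(lambda x:[tf(frame(*x),stand)],P,[[g[0],g[1],a] for a in np.arange(-.8,.8,.4)]); print("stand",r.x,np.degrees(r.x[2]),r.fun)
ks=r.x
g=at_z(ps,[[255,355]],.012)[0];print(g)
th=np.linspace(0,2*np.pi,32)
parts=[corners(-.05,.05,-.14,.09,0,.012),corners(-.05,.05,-.14,-.134,0,.082),corners(-.025,.025,.035,.085,0,.102),np.array([[.0245*np.cos(a),.06+.0245*np.sin(a),z] for a in th for z in(.102,.117)]),corners(0,.111,.053,.067,.105,.110)]
bx=[corners(-.028,.028,-.133,-.052,.012,.097)]
P=[(ps,ms["bay"][0]["pixels"]),(pd,md["bay"][0]["pixels"])]
cv2.imwrite("pics/bm.png",np.hstack([P[0][1][250:420,150:350],P[1][1][150:320,220:420]]).astype(np.uint8)*255)
# ignore boxes: subtract
def unionfit(Pl,hul):
    return fit(lambda x:[tf(frame(*x),c) for c in hul],Pl,[[g[0],g[1],a] for a in np.arange(-1.,1.,.3)])
for Pl in (P[:1],P[1:],P):
    for hul in (parts,parts+bx):
        r=unionfit(Pl,hul); print("bay",r.x,np.degrees(r.x[2]),r.fun)
pickle.dump((bc,ks,r.x),open("fit.pkl","wb"))
E
```

```text
boxc guess [0.40988453 0.21200383 0.        ] [[0.41287745 0.18891762 0.        ]]
box_c [0.41417283 0.20991957 0.26820514] 15.367022531241275 0.04248286038637161
box_c [0.41356405 0.21128079 0.21084357] 12.080446829919481 0.06122772768139839
box_c [0.41350899 0.20987616 0.23093799] 13.231772071325176 0.10772243142127991
[0.57246922 0.21408544 0.        ]
stand [0.5728234  0.21066353 0.10193991] 5.840726748579504 0.2822338938713074
stand [0.57135484 0.2147241  0.02140048] 1.2261573851962393 0.18471765518188477
stand [0.57175834 0.21302138 0.01820013] 1.0427903671051493 0.4877529740333557
[ 0.59557937 -0.16242344  0.012     ]
bay [ 0.56864071 -0.12602643  0.07140214] 4.091041513424397 0.2720045745372772
bay [ 0.56892555 -0.12635729  0.07088661] 4.061503342739095 0.33166763186454773
bay [ 0.56759585 -0.12323213  0.07655168] 4.38608822013366 0.22112390398979187
bay [ 0.56761482 -0.12350576  0.08088488] 4.634362045412366 0.2454213947057724
bay [ 0.56812724 -0.12568295  0.07497445] 4.295719694540151 0.5001853108406067
bay [ 0.56829787 -0.12582284  0.07736654] 4.432776272784755 0.5834052562713623
```

View pics/bm.png

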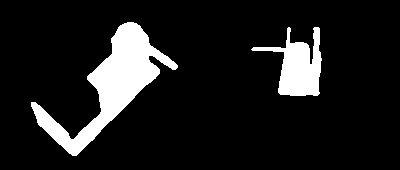

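```bash
cat >> h.py <<'E'
def cost2(pmds,hulls):
    c=0
    for p,m,d in pmds:
        s=sil(p,hulls); k=~d; c+=(np.abs(s-m)*k).sum()/(m*k).sum()
    return c
from scipy.optimize import minimize
def fit2(f,pmds,x0s,step=(.01,.01,.15)):
    best=None
    for x0 in x0s:
        n=len(x0)
        r=minimize(lambda x:cost2(pmds,f(x)),x0,method="Nelder-Mead",options=dict(initial_simplex=np.array([x0]+[np.array(x0)+d for d in np.eye(n)*step]),xatol=1e-4,fatol=1e-4))
        if best is None or r.fun<best.fun: best=r
    return best
th=np.linspace(0,2*np.pi,32)
BOX=corners(-.028,.028,-.02,.02,0,.085)
STAND=corners(-.025,.025,-.025,.025,0,.036)
PARTS=[corners(-.05,.05,-.14,.09,0,.012),corners(-.05,.05,-.14,-.134,0,.082),corners(-.025,.025,.035,.085,0,.102),np.array([[.0245*np.cos(a),.06+.0245*np.sin(a),z] for a in th for z in(.102,.117)]),corners(0,.111,.053,.067,.105,.110)]
E
python3 - <<'E'
from h import *
D=pickle.load(open("D.pkl","rb"))
(ps,ms),(pd,md)=D["scene"],D["side"]
bc,ks,by=pickle.load(open("fit.pkl","rb"))
K=np.ones((5,5),np.uint8)
dil=lambda m:cv2.dilate(m.astype(np.uint8),K)>0
# bay
ds=dil(ms["box_a"][0]["pixels"]|ms["box_a"][1]["pixels"]); dd=dil(md["box_a"][0]["pixels"])
B=[(ps,ms["bay"][0]["pixels"],ds),(pd,md["bay"][0]["pixels"],dd)]
f=lambda x:[tf(frame(*x),c) for c in PARTS]
for Pl in (B[:1],B[1:],B):
    r=fit2(f,Pl,[[.568,-.125,.05],[.568,-.125,.1]]); print("bay",r.x,np.degrees(r.x[2]),r.fun)
by=r.x
# stand
sk=ms["books"][2]["pixels"]; 
S=[(ps,ms["key_stand"][0]["pixels"],dil(sk)),(pd,md["key_stand"][0]["pixels"],dil(md["key"][0]["pixels"]))]
f=lambda x:[tf(frame(*x),STAND)]
for Pl in (S[:1],S[1:],S):
    r=fit2(f,Pl,[[.572,.213,a] for a in(-.5,-.1,.3,.6)]); print("stand",r.x,np.degrees(r.x[2]),r.fun)
ks=r.x
# boxes a,b in scene
none=np.zeros((480,640),bool)
for i,n in ((1,"a"),(0,"b")):
    m=ms["box_a"][i]["pixels"]; x0=(frame(*by)@[0,(-.113,-.072)[1-i],0,1])[:2]
    o=dil(ms["box_a"][1-i]["pixels"])|dil(ms["bay"][0]["pixels"])
    r=fit2(lambda x:[tf(frame(*x,.012),BOX)],[(ps,m,o)],[[*x0,by[2]]],(.005,.005,.1)); q=np.linalg.inv(frame(*by))@[*r.x[:2],0,1]
    print("box",n,r.x,"in bay",q[:2],r.fun)
pickle.dump((bc,ks,by),open("fit.pkl","wb"))
Tb=frame(*by)
for p,n,(x0,y0,w,h) in((ps,"s",(170,160,240,250)),(pd,"d",(260,160,150,170))):
    S=1; im=p["img"].copy()
    z=4 if n=="d" else 3
    im=cv2.resize(im,None,fx=z,fy=z,interpolation=cv2.INTER_CUBIC); q=dict(p); 
    for k in("fx","fy"): q[k]=p[k]*z
    for k in("cx","cy"): q[k]=(p[k]+.5)*z-.5
    draw(im,q,frame(*bc),BOX,(0,255,0)); draw(im,q,frame(*ks),STAND,(255,0,255))
    for c in (PARTS[0],PARTS[1],PARTS[2],PARTS[4]): draw(im,q,Tb,c,(0,255,255))
    for y in(-.113,-.072): draw(im,q,Tb@frame(0,y,0,.012),BOX,(255,255,0))
    cv2.imwrite(f"pics/ov_{n}.png",im[y0*z:(y0+h)*z,x0*z:(x0+w)*z][:600 if n=='d' else 750])
E
```

```text
bay [ 0.56852294 -0.12615905  0.0661723 ] 3.7913937044420134 0.04434105119187182
bay [ 0.56797751 -0.12476903  0.07788998] 4.462767319995237 0.10082720588235294
bay [ 0.56815509 -0.12561724  0.07392207] 4.23542239309053 0.15457788112314091
stand [0.57185552 0.21254961 0.07856112] 4.501220786871477 0.10838963963963964
stand [0.57144316 0.21429726 0.02166364] 1.241234868084148 0.04163290113452188
stand [0.57151564 0.21243954 0.02013909] 1.153884673439765 0.16313862484851138
box a [ 0.57948924 -0.23678348  0.11047279] in bay [ 0.00309304 -0.11169973] 0.006561147186147186
box b [ 0.57740377 -0.19878379  0.09183592] in bay [ 0.00381972 -0.07364979] 0.011813186813186813
```

View pics/ov_s.png

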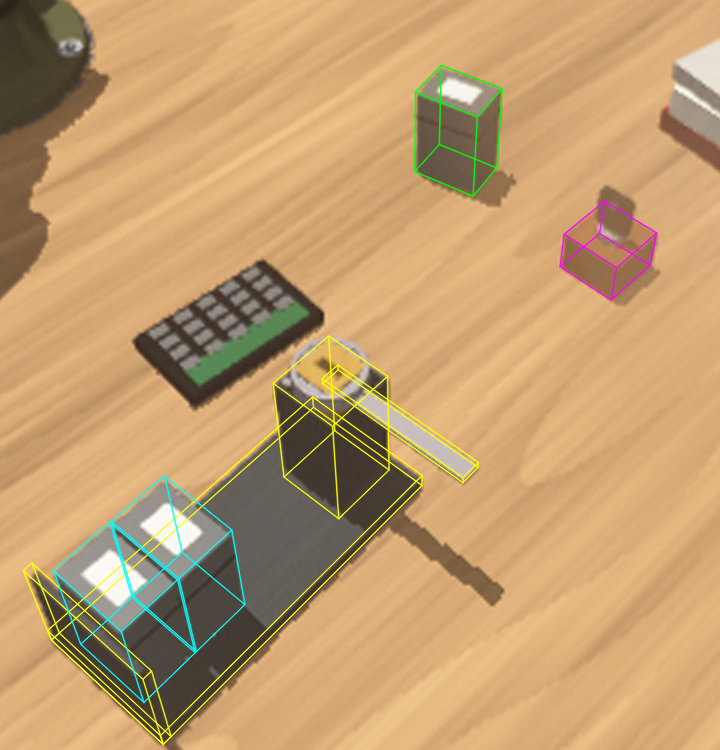

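View pics/ov_d.png

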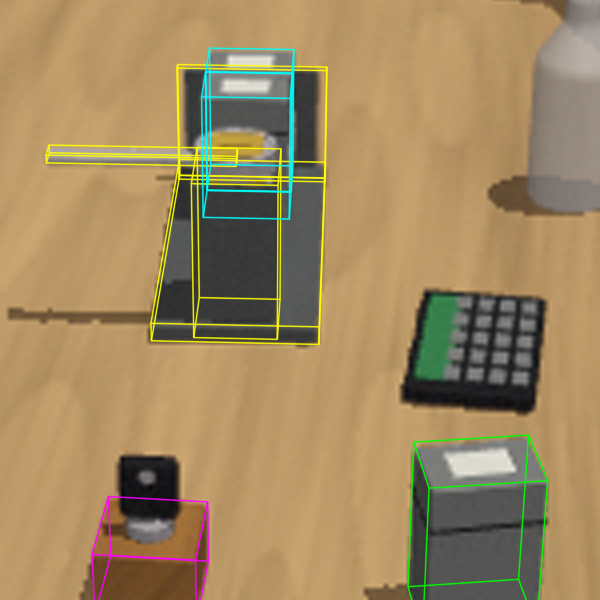

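>>> {"op": "carry_out", "data": {"increments": "1 0.058 -0.005 -0.01 0 0 -6; 1 0.06 -0.01 0 0 0 -6; 1 0.06 -0.01 0 0 0 -6; 1 0.06 -0.01 0 0 0 -6; 1 0.06 -0.01 0 0 0 -6; 1 0.06 -0.01 0 0 0 -6; 1 0.06 -0.01 0 0 0 -6; 1 0.06 -0.01 0 0 0 -6"}}

```text
time_s: 2.25
tool_pos: [0.4982, -0.2972, 0.3008]
tool_rot: [179.9, 0.2, 63.2]
force: [0.1, 0.2, 0.7]
grip_width: 0.0872
```

```bash
cat >> h.py <<'E'
from scipy.spatial.transform import Rotation as Rn
def st(o=None):
    o=o or get_obs(); p=o["tool_pos"]; print("t %.2f pos %s rot %s F %s T %s w %.4f"%(o["time_s"],np.round(p,4),np.round(o["tool_rot"],2),np.round(o["force"],1),np.round(o["wrist_torque"],2),o["grip_width"])); print("q",np.round(o["qpos"],1)); return o
def plan(xyz,yaw,n=None,tilt=True):
    """remaining move from the measured pose: rows in the tool axes"""
    o=get_obs(); R0=Rn.from_euler("xyz",o["tool_rot"],degrees=True); R1=Rn.from_euler("xyz",[180,0,yaw],degrees=True)
    rv=np.degrees((R0.inv()*R1).as_rotvec()); d=np.array(xyz)-o["tool_pos"]
    k=max(np.linalg.norm(d)/.06,np.abs(rv).max()/10,1); n=n or int(np.ceil(k))
    print("delta world",np.round(d,4),"rows",n,"rv/row",np.round(rv/n,2))
    step=Rn.from_rotvec(rv/n,degrees=True); R=R0
    for i in range(n):
        print(" ",np.round(R.inv().apply(d/n),4)); R=R*step
E
python3 -c "
from h import *
st()"
```

```text
t 2.25 pos [ 0.4982 -0.2972  0.3008] rot [179.91   0.21  63.19] F [0.1 0.2 0.7] T [-0.   -0.12 -0.04] w 0.0872
q [ 50.1  11.1 -25.2  92.1   5.   77.8  -2.5]
```

>>> {"op": "carry_out", "data": {"increments": "1 0.06 -0.006 0 0 0 -6; 1 0.06 -0.006 0 0 0 -6; 1 0.06 -0.006 0 0 0 -6; 1 0 0 0 0 0 0"}}

```text
time_s: 2.75
tool_pos: [0.5474, -0.11, 0.3014]
tool_rot: [179.8, 0.1, 82.5]
force: [0.8, -0.6, -0.7]
grip_width: 0.0868
```

```bash
python3 - <<'E'
from h import *
st(); p=read_camera("wrist"); cv2.imwrite("pics/w1.png",p["img"]); pickle.dump(p,open("w1.pkl","wb"))
_,_,by=pickle.load(open("fit.pkl","rb")); Tb=frame(*by); im=p["img"].copy()
for c in (PARTS[0],PARTS[1],PARTS[2],PARTS[4]): draw(im,p,Tb,c,(0,255,255))
for y in(-.113,-.072): draw(im,p,Tb@frame(0,y,0,.012),BOX,(255,255,0))
cv2.imwrite("pics/w1o.png",im)
E
```

```text
t 2.75 pos [ 0.5474 -0.11    0.3014] rot [1.7977e+02 1.2000e-01 8.2450e+01] F [ 0.8 -0.6 -0.7] T [-0.04 -0.09 -0.03] w 0.0868
q [ 39.7   9.2 -34.5  94.8   5.5  77.4  -3.2]
```

View pics/w1o.png

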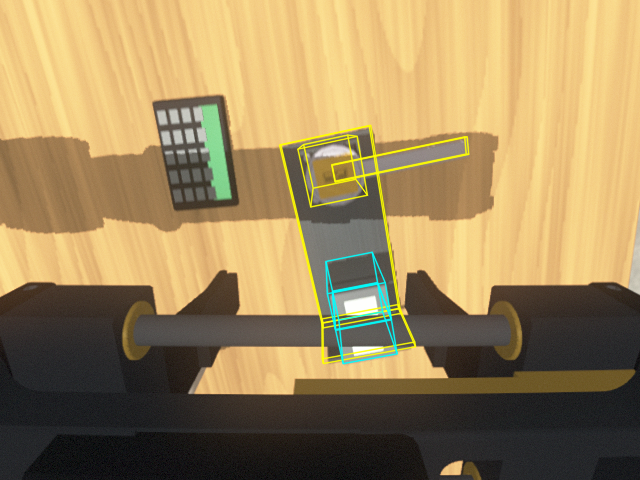

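```bash
python3 - <<'E'
from h import *
plan([.4135,.210,.25],103)
E
```

```text
delta world [-0.1335  0.3237 -0.0512] rows 6 rv/row [ 0.03  0.05 -3.48]
  [ 0.0504 -0.0294  0.0082]
  [ 0.0521 -0.0263  0.0083]
  [ 0.0536 -0.0231  0.0083]
  [ 0.0549 -0.0198  0.0084]
  [ 0.056  -0.0164  0.0084]
  [ 0.0569 -0.013   0.0085]
```

>>> {"op": "carry_out", "data": {"increments": "1 0.0504 -0.029 0.008 0 0 -3.5; 1 0.052 -0.026 0.008 0 0 -3.5; 1 0.0535 -0.023 0.008 0 0 -3.5; 1 0.055 -0.02 0.008 0 0 -3.5; 1 0.056 -0.0165 0.008 0 0 -3.5; 1 0.057 -0.013 0.008 0 0 -3.5; 1 0 0 0 0 0 0"}}

```text
time_s: 3.68
tool_pos: [0.4155, 0.2071, 0.2504]
tool_rot: [179.5, 0.6, 102.4]
force: [0.7, -1.0, -0.3]
grip_width: 0.0866
```

```bash
python3 - <<'E'
from h import *
st(); p=read_camera("wrist"); pickle.dump(p,open("w2.pkl","wb"))
bc,ks,by=pickle.load(open("fit.pkl","rb")); im=p["img"].copy()
draw(im,p,frame(*bc),BOX,(0,255,0)); draw(im,p,frame(*ks),STAND,(255,0,255))
cv2.imwrite("pics/w2o.png",im); plan([.4135,.210,.116],103)
E
```

```text
t 3.67 pos [0.4155 0.2071 0.2504] rot [179.55   0.57 102.42] F [ 0.7 -1.  -0.3] T [-0.06 -0.13 -0.02] w 0.0866
q [ 24.1  -2.  -52.5 110.3  -1.   70.6 -15.7]
delta world [-0.0035  0.0056 -0.1345] rows 3 rv/row [ 0.16  0.22 -0.28]
  [ 0.0026 -0.0011  0.0448]
  [ 0.0024 -0.001   0.0448]
  [ 0.0022 -0.0009  0.0448]
```

View pics/w2o.png

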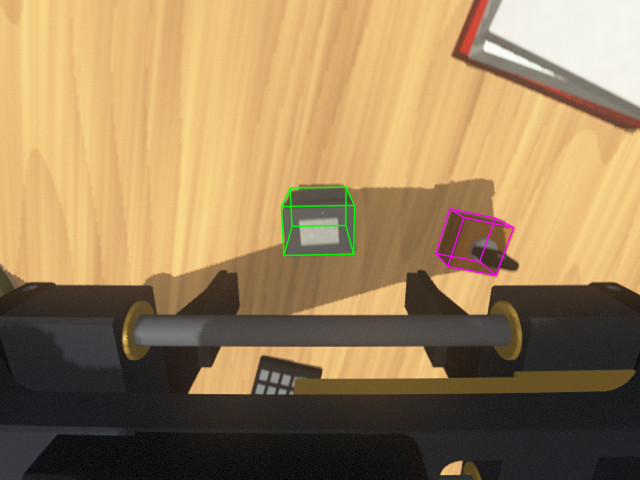

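>>> {"op": "carry_out", "data": {"increments": "1 0.0026 -0.001 0.045 0.2 0.2 -0.3; 1 0.0024 -0.001 0.045 0.2 0.2 -0.3; 1 0.0022 -0.001 0.044 0.2 0.2 -0.3; 1 0 0 0 0 0 0", "force": 25}}

```text
time_s: 4.22
tool_pos: [0.4208, 0.2002, 0.1143]
tool_rot: [179.9, 0.3, 102.0]
force: [-0.1, 0.4, 0.4]
grip_width: 0.087
```

```bash
python3 - <<'E'
from h import *
st(); p=read_camera("wrist"); 
bc,ks,by=pickle.load(open("fit.pkl","rb")); im=p["img"].copy()
draw(im,p,frame(*bc),BOX,(0,255,0)); draw(im,p,frame(*ks),STAND,(255,0,255))
cv2.imwrite("pics/w3o.png",im); plan([.4135,.210,.116],103.2)
E
```

```text
t 4.22 pos [0.4208 0.2002 0.1143] rot [179.89   0.28 101.99] F [-0.1  0.4  0.4] T [-0.03 -0.11  0.  ] w 0.0870
q [ 20.5  11.4 -52.4 118.3  11.4  55.2 -26. ]
delta world [-0.0089  0.0091 -0.0003] rows 1 rv/row [ 0.35  0.28 -1.23]
  [ 0.0108 -0.0069  0.0002]
```

View pics/w3o.png

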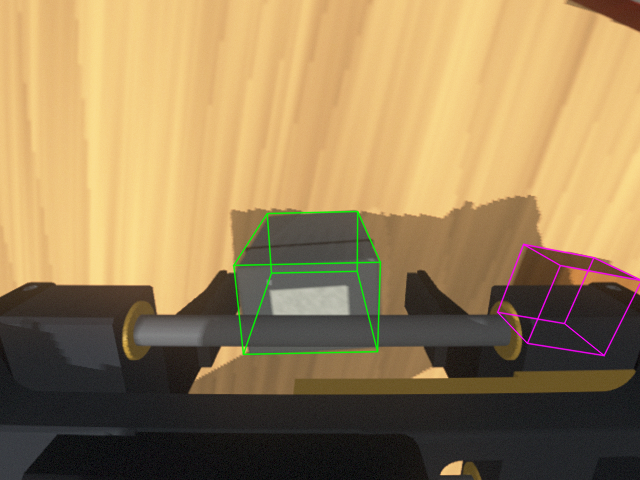

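>>> {"op": "carry_out", "data": {"increments": "1 0.0105 -0.007 0 0.3 0.3 -1.2; 1 0 0 0 0 0 0", "force": 25}}

```text
time_s: 4.53
tool_pos: [0.4157, 0.2101, 0.1196]
tool_rot: [179.6, -0.0, 103.1]
force: [0.3, 0.3, -0.3]
grip_width: 0.0871
```

```bash
python3 - <<'E'
from h import *
st(); plan([.4135,.210,.116],103.2)
E
```

```text
t 4.53 pos [0.4157 0.2101 0.1196] rot [ 1.7964e+02 -1.0000e-02  1.0308e+02] F [ 0.3  0.3 -0.3] T [ 0.   -0.07 -0.  ] w 0.0871
q [ 20.3  10.7 -53.3 118.3  10.6  55.4 -25.5]
delta world [-0.0022 -0.0001 -0.0036] rows 1 rv/row [ 0.36 -0.01 -0.12]
  [ 0.0004 -0.0022  0.0036]
```

>>> {"op": "carry_out", "data": {"increments": "1 0.0004 -0.002 0.003 0.4 0 0; 0.5 0 0 0 0 0 0; 0.5 0 0 0 0 0 0; 0.5 0 0 0 0 0 0; 0.5 0 0 0 0 0 0; 0.5 0 0 0 0 0 0; 0.5 0 0 0 0 0 0", "force": 25}}

```text
time_s: 5.4
tool_pos: [0.4145, 0.2103, 0.1186]
tool_rot: [179.9, 0.1, 103.1]
force: [-0.1, -0.4, 0.7]
grip_width: 0.0561
```

```bash
python3 - <<'E'
from h import *
st()
E
```

```text
t 5.40 pos [0.4145 0.2103 0.1186] rot [1.7988e+02 9.0000e-02 1.0308e+02] F [-0.1 -0.4  0.7] T [-0.03  0.05 -0.03] w 0.0561
q [ 20.1  10.9 -53.3 118.3  10.7  55.6 -25.7]
```

```bash
python3 - <<'E'
from h import *
p=pickle.load(open("w1.pkl","rb"))
try:
    R={t:masks_of(t,p) for t in("box_a","bay","lock")}
    for t in R: print(t,[(round(q["confidence"],2),[int(b) for b in q["bbox"]],int(q["pixels"].sum())) for q in R[t]])
    pickle.dump((p,R),open("w1m.pkl","wb"))
    im=p["img"][230:380,290:440]; cv2.imwrite("pics/w1z.png",cv2.resize(im,None,fx=4,fy=4,interpolation=cv2.INTER_CUBIC))
except Exception as e: print(e)
E
```

```text
box_a [(0.75, [340, 347, 398, 363], 619), (0.65, [328, 255, 391, 315], 3225)]
bay [(0.58, [280, 125, 468, 363], 14455)]
lock [(0.8, [306, 137, 467, 205], 4579)]
```

View pics/w1z.png

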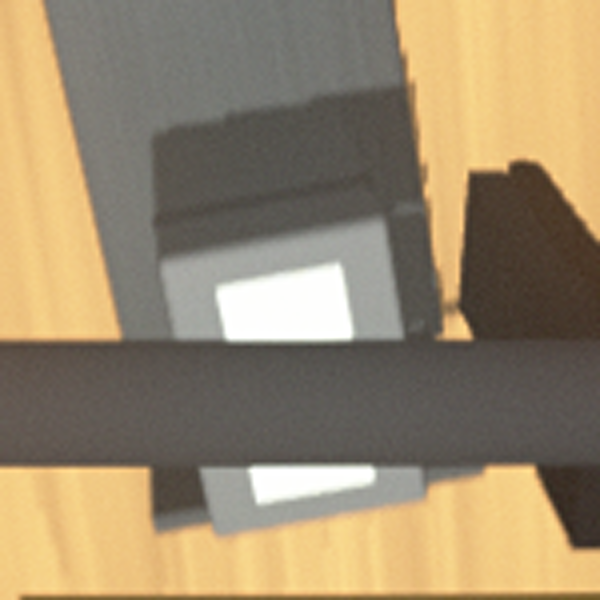

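```bash
python3 - <<'E'
from h import *
p,R=pickle.load(open("w1m.pkl","rb")); bc,ks,by=pickle.load(open("fit.pkl","rb"))
K=np.ones((5,5),np.uint8); Ti=np.linalg.inv(frame(*by))
Z=np.array([[162,262],[385,218],[218,533],[425,497]]); uv=(Z-1.5)/4+[290,230]
W=at_z(p,uv,.097); print(W); print((tf(Ti,W))[:,:2].round(4))
print("edge len",np.linalg.norm(W[0]-W[1]),np.degrees(np.arctan2(*(W[1]-W[0])[1::-1])),np.linalg.norm(W[2]-W[3]))
D=pickle.load(open("D.pkl","rb")); (ps,ms),(pd,md)=D["scene"],D["side"]
dil=lambda m:cv2.dilate(m.astype(np.uint8),K)>0
B=[(ps,ms["bay"][0]["pixels"],dil(ms["box_a"][0]["pixels"]|ms["box_a"][1]["pixels"])),(pd,md["bay"][0]["pixels"],dil(md["box_a"][0]["pixels"]))]
dc=np.zeros((480,640),bool); dc[245:]=1; dc|=dil(R["box_a"][1]["pixels"])
W3=(p,R["bay"][0]["pixels"],dc)
f=lambda x:[tf(frame(*x),c) for c in PARTS]
for Pl in ([W3],B+[W3]):
    r=fit2(f,Pl,[[.568,-.125,.05],[.568,-.125,.1]]); print("bay",r.x,np.degrees(r.x[2]),r.fun)
Ti=np.linalg.inv(frame(*r.x)); print((tf(Ti,W))[:,:2].round(4))
pickle.dump((bc,ks,r.x),open("fit2.pkl","wb"))
E
```

```text
[[ 0.54696231 -0.18191919  0.097     ]
 [ 0.60088637 -0.17762835  0.097     ]
 [ 0.55162855 -0.26025935  0.097     ]
 [ 0.60512458 -0.25677074  0.097     ]]
[[-0.0253 -0.0546]
 [ 0.0288 -0.0543]
 [-0.0264 -0.1331]
 [ 0.0272 -0.1335]]
edge len 0.05409449760524133 4.54955131720973 0.05360966264924066
bay [ 0.56942703 -0.12635217  0.07337082] 4.2038384105793325 0.016623200275885854
bay [ 0.56873699 -0.12599901  0.06709577] 3.844304660385845 0.17765817746059934
[[-0.0255 -0.0543]
 [ 0.0286 -0.0537]
 [-0.0261 -0.1328]
 [ 0.0275 -0.1329]]
```

>>> {"op": "carry_out", "data": {"increments": "0.5 0 0 -0.02 0 0 0; 0.5 0 0 -0.03 0 0 0; 0.5 0 0 -0.04 0 0 0; 0.5 0 0 -0.04 0 0 0; 0.5 0 0 -0.035 0 0 0; 0.5 0 0 0 0 0 0"}}

```text
time_s: 6.3
tool_pos: [0.4124, 0.2089, 0.2845]
tool_rot: [-179.8, 0.1, 103.1]
force: [-0.4, 0.0, -3.3]
grip_width: 0.0565
```

```bash
python3 - <<'E'
from h import *
st(); plan([.572,-.141,.285],94.1,10)
E
```

```text
t 6.30 pos [0.4124 0.2089 0.2845] rot [-1.798e+02  1.100e-01  1.031e+02] F [-0.4  0.  -3.3] T [ 0.05 -0.17 -0.06] w 0.0565
q [ 26.4  -4.  -53.6 107.5  -3.3  75.2 -13.1]
delta world [ 0.1596 -0.3499  0.0005] rows 10 rv/row [-0.02  0.01  0.9 ]
  [-0.0377  0.0076 -0.    ]
  [-0.0376  0.0082 -0.    ]
  [-0.0374  0.0088 -0.    ]
  [-0.0373  0.0094 -0.    ]
  [-0.0371  0.01   -0.    ]
  [-0.037   0.0105 -0.    ]
  [-0.0368  0.0111 -0.    ]
  [-0.0366  0.0117 -0.    ]
  [-0.0364  0.0123 -0.    ]
  [-0.0362  0.0128 -0.    ]
```

>>> {"op": "carry_out", "data": {"increments": "0.5 -0.025 0.005 0 0 0 0.6; 0.5 -0.038 0.008 0 0 0 0.9; 0.5 -0.038 0.009 0 0 0 0.9; 0.5 -0.038 0.01 0 0 0 0.9; 0.5 -0.038 0.01 0 0 0 0.9; 0.5 -0.037 0.0105 0 0 0 0.9; 0.5 -0.037 0.011 0 0 0 0.9; 0.5 -0.0365 0.012 0 0 0 0.9; 0.5 -0.0365 0.0125 0 0 0 0.9; 0.5 -0.036 0.013 0 0 0 0.9; 0.5 -0.012 0.004 0 0 0 0.3; 0.5 0 0 0 0 0 0"}}

```text
time_s: 7.8
tool_pos: [0.5696, -0.1524, 0.2559]
tool_rot: [-177.9, -0.3, 94.1]
force: [-0.1, 0.5, -3.7]
grip_width: 0.0566
```

```bash
python3 - <<'E'
from h import *
st(); plan([.572,-.141,.165],94.1,6)
E
```

```text
t 7.80 pos [ 0.5696 -0.1524  0.2559] rot [-177.88   -0.27   94.13] F [-0.1  0.5 -3.7] T [ 0.09 -0.16 -0.05] w 0.0566
q [ 41.3  16.7 -34.9  92.4   9.9  76.2   9. ]
delta world [ 0.0024  0.0114 -0.0909] rows 6 rv/row [-0.35 -0.04  0.01]
  [0.0018 0.0011 0.0151]
  [0.0018 0.001  0.0151]
  [0.0018 0.0009 0.0151]
  [0.0018 0.0008 0.0151]
  [0.0018 0.0007 0.0151]
  [0.0018 0.0006 0.0151]
```

>>> {"op": "carry_out", "data": {"increments": "0.5 0.004 0.002 0.008 -1 -0.1 0; 0.5 0.004 0.002 0.012 -1 -0.1 0; 0.5 0.002 0.001 0.015 -0.1 0 0; 0.5 0.001 0.001 0.015 0 0 0; 0.5 0.001 0.001 0.015 0 0 0; 0.5 0 0 0.008 0 0 0; 0.5 0 0 0 0 0 0"}}

```text
time_s: 8.68
tool_pos: [0.5733, -0.1318, 0.1762]
tool_rot: [-179.9, -0.2, 94.6]
force: [0.3, -0.4, -2.1]
grip_width: 0.0563
```

```bash
python3 - <<'E'
from h import *
st(); plan([.572,-.141,.135],94.1,4)
p=read_camera("scene"); x=p["img"][240:420,150:350]; cv2.imwrite("pics/s4.png",cv2.resize(x,None,fx=3,fy=3,interpolation=cv2.INTER_CUBIC))
E
```

```text
t 8.68 pos [ 0.5733 -0.1318  0.1762] rot [-179.91   -0.22   94.64] F [ 0.3 -0.4 -2.1] T [-0.05 -0.1  -0.05] w 0.0563
q [ 39.8  19.3 -34.9  99.1  11.8  65.5   6.1]
delta world [-0.0013 -0.0092 -0.0412] rows 4 rv/row [-0.02 -0.05  0.14]
  [-0.0023 -0.0005  0.0103]
  [-0.0023 -0.0005  0.0103]
  [-0.0023 -0.0005  0.0103]
  [-0.0023 -0.0005  0.0103]
```

View pics/s4.png

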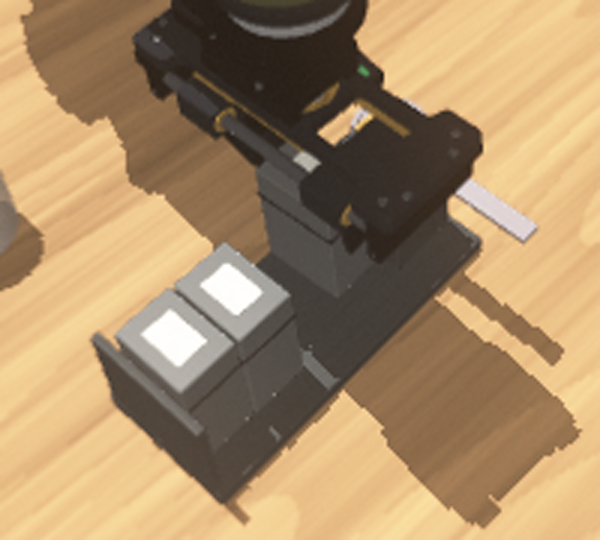

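>>> {"op": "carry_out", "data": {"increments": "0.5 -0.002 -0.0005 0.01 0 0 0.2; 0.5 -0.002 -0.0005 0.01 0 0 0.2; 0.5 -0.002 -0.0005 0.01 0 0 0; 0.5 -0.001 0 0.006 0 0 0; 0.5 0 0 0 0 0 0"}}

```text
time_s: 9.35
tool_pos: [0.573, -0.1403, 0.1388]
tool_rot: [180.0, -0.2, 94.1]
force: [-0.5, -0.2, -3.0]
grip_width: 0.0562
```

```bash
python3 - <<'E'
from h import *
st(); plan([.5727,-.157,.132],94.1,3)
E
```

```text
t 9.35 pos [ 0.573  -0.1403  0.1388] rot [ 1.7998e+02 -1.6000e-01  9.4130e+01] F [-0.5 -0.2 -3. ] T [-0.03 -0.12  0.03] w 0.0562
q [ 39.6  21.7 -34.  100.9  13.4  61.6   5.3]
delta world [-0.0003 -0.0167 -0.0068] rows 3 rv/row [ 0.01 -0.05  0.01]
  [-0.0056 -0.0005  0.0022]
  [-0.0056 -0.0005  0.0023]
  [-0.0056 -0.0005  0.0023]
```

>>> {"op": "carry_out", "data": {"increments": "0.5 -0.005 -0.0003 0.002 0 0 0; 0.5 -0.005 -0.0003 0.002 0 0 0; 0.5 -0.004 0 0.001 0 0 0; 0.5 0 0 0 0 0 0"}}

```text
time_s: 9.85
tool_pos: [0.574, -0.1558, 0.1342]
tool_rot: [179.9, -0.1, 94.1]
force: [-0.1, -0.1, -3.0]
grip_width: 0.056
```

```bash
python3 - <<'E'
from h import *
st(); plan([.5727,-.157,.132],94.1,1)
for n,(x0,y0,w,h,z) in dict(scene=(150,240,200,180,3),side=(250,140,150,120,4)).items():
    p=read_camera(n); x=p["img"][y0:y0+h,x0:x0+w]; cv2.imwrite(f"pics/{n}5.png",cv2.resize(x,None,fx=z,fy=z,interpolation=cv2.INTER_CUBIC))
E
```

```text
t 9.85 pos [ 0.574  -0.1558  0.1342] rot [ 1.799e+02 -1.200e-01  9.410e+01] F [-0.1 -0.1 -3. ] T [-0.05 -0.11 -0.  ] w 0.0560
q [ 40.5  22.4 -33.4 100.4  13.7  61.2   6.5]
delta world [-0.0013 -0.0012 -0.0022] rows 1 rv/row [ 0.1  -0.12  0.  ]
  [-0.0011 -0.0014  0.0022]
```

View pics/scene5.png

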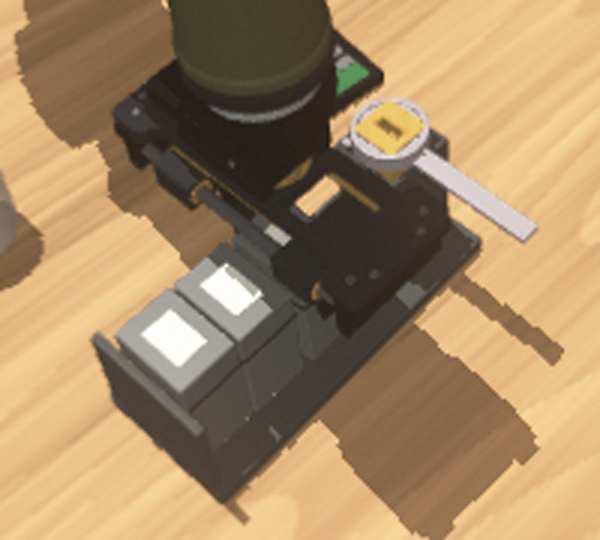

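View pics/side5.png

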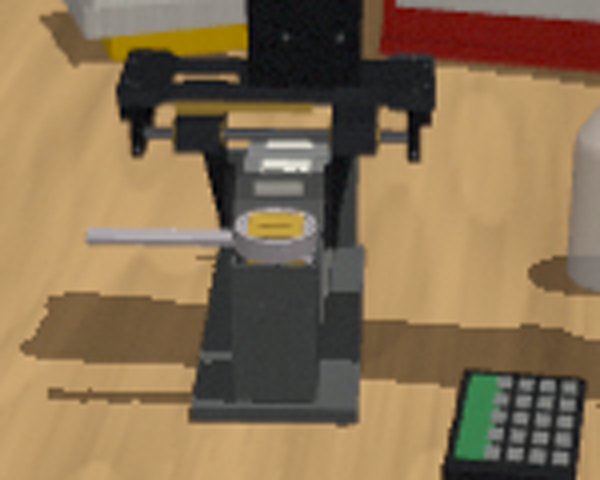

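>>> {"op": "carry_out", "data": {"increments": "0.5 -0.0015 -0.001 0.0012 0 0 0; 0.5 0 0 0.0015 0 0 0; 0.5 0 0 0.001 0 0 0; 0.5 0 0 0 0 0 0"}}

```text
time_s: 10.45
tool_pos: [0.5733, -0.1561, 0.1307]
tool_rot: [179.9, -0.1, 94.2]
force: [0.2, 0.1, -2.3]
grip_width: 0.0564
```

```bash
python3 - <<'E'
from h import *
st(); plan([.5727,-.157,.1306],94.1,1)
E
```

```text
t 10.45 pos [ 0.5733 -0.1561  0.1307] rot [ 1.7987e+02 -1.4000e-01  9.4190e+01] F [ 0.2  0.1 -2.3] T [-0.04 -0.04  0.03] w 0.0564
q [ 40.5  22.6 -33.4 100.7  13.8  60.8   6.6]
delta world [-0.0006 -0.0009 -0.0001] rows 1 rv/row [ 0.13 -0.14  0.09]
  [-0.0009 -0.0006  0.0001]
```

>>> {"op": "carry_out", "data": {"increments": "0.5 -0.0008 -0.0005 0.001 0 0 0; 0.5 0 0 0.0005 0 0 0; 0.5 0 0 0 0 0 0"}}

```text
time_s: 10.82
tool_pos: [0.5733, -0.1561, 0.1307]
tool_rot: [179.8, -0.1, 94.2]
force: [-0.3, 0.3, -1.0]
grip_width: 0.0563
```

>>> {"op": "carry_out", "data": {"increments": "0.8 0 0 0 0 0 0; 0.9 0 0 0 0 0 0; 0.9 0 0 0 0 0 0; 0.9 0 0 0 0 0 0"}}

```text
time_s: 11.32
tool_pos: [0.5741, -0.1569, 0.1308]
tool_rot: [179.7, -0.1, 94.2]
force: [0.5, -0.1, -0.1]
grip_width: 0.0776
```

```bash
python3 - <<'E'
from h import *
st()
E
```

```text
t 11.32 pos [ 0.5741 -0.1569  0.1308] rot [ 1.797e+02 -8.000e-02  9.420e+01] F [ 0.5 -0.1 -0.1] T [ 0.02 -0.15  0.03] w 0.0776
q [ 40.6  22.6 -33.4 100.7  13.9  60.6   6.6]
```

Rise slowly, straight up, then look.

>>> {"op": "carry_out", "data": {"increments": "1 0 0 -0.01 0 0 0; 1 0 0 -0.015 0 0 0; 1 0 0 -0.02 0 0 0; 1 0 0 -0.03 0 0 0; 1 0.01 0 -0.04 0 0 0; 1 0.03 0 -0.03 0 0 0; 1 0.04 0 -0.02 0 0 0; 1 0.04 0 0 0 0 0; 1 0 0 0 0 0 0"}}

```text
time_s: 12.45
tool_pos: [0.5657, -0.0335, 0.3143]
tool_rot: [179.0, 0.1, 94.2]
force: [0.4, -0.3, 0.2]
grip_width: 0.0874
```

```bash
python3 - <<'E'
from h import *
st()
S={}
for n,(x0,y0,w,h,z) in dict(scene=(170,250,170,150,4),side=(270,150,100,110,5),wrist=(0,0,640,480,1)).items():
    p=read_camera(n); S[n]=p; x=p["img"][y0:y0+h,x0:x0+w]; cv2.imwrite(f"pics/{n}6.png",cv2.resize(x,None,fx=z,fy=z,interpolation=cv2.INTER_CUBIC))
pickle.dump(S,open("S6.pkl","wb"))
E
```

```text
t 12.45 pos [ 0.5657 -0.0335  0.3143] rot [1.7898e+02 1.5000e-01 9.4180e+01] F [ 0.4 -0.3  0.2] T [ 0.   -0.04 -0.01] w 0.0874
q [ 36.1  10.1 -39.7  93.    6.7  78.2  -0.2]
```

View pics/scene6.png

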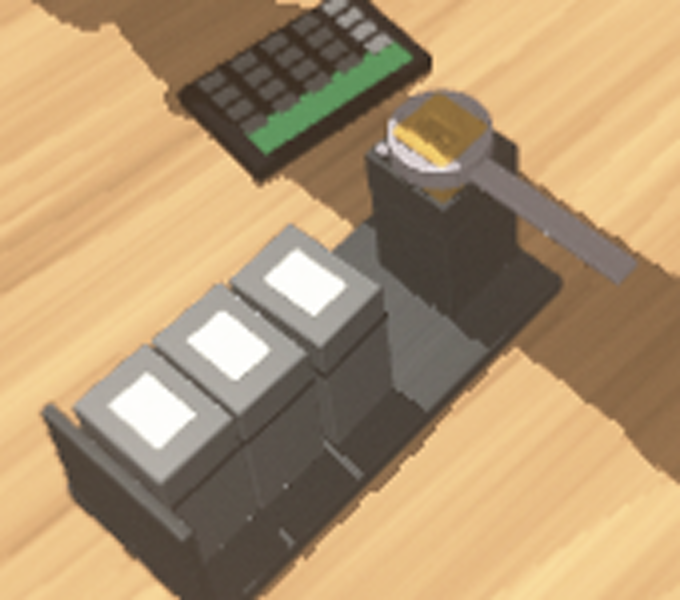

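View pics/wrist6.png

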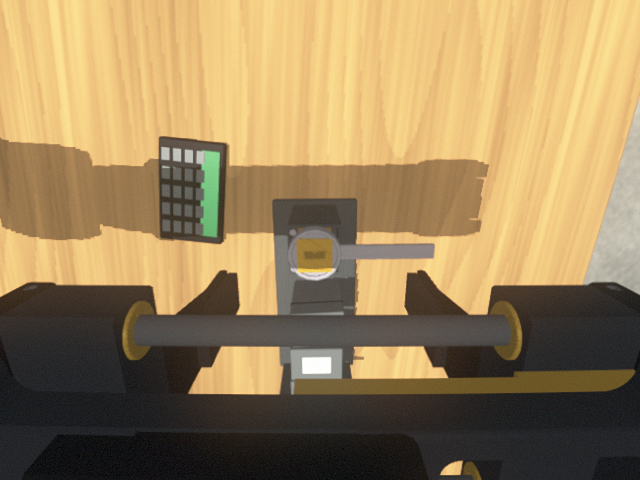

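View pics/side6.png

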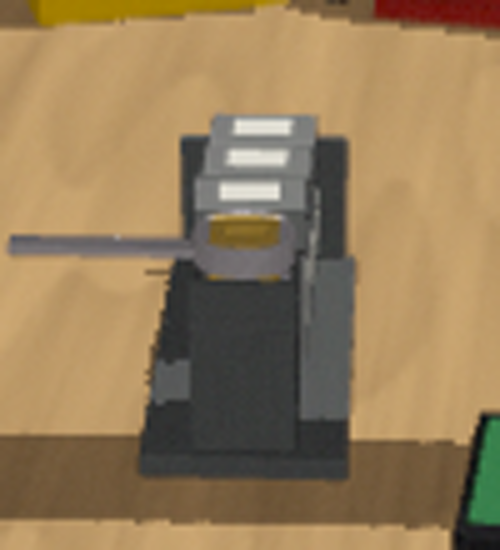

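```bash
cat > chk.py <<'E'
from h import *
_,_,by=pickle.load(open("fit2.pkl","rb"))
def chk(ps,roi=(180,310,270,375)):
    Ti=np.linalg.inv(frame(.569,-.126,.072))
    p=ps; x0,y0,x1,y1=roi
    m=(p["img"].min(2)>185).astype(np.uint8); k=np.zeros_like(m); k[y0:y1,x0:x1]=m[y0:y1,x0:x1]
    n,l,s,c=cv2.connectedComponentsWithStats(k)
    for i in range(1,n):
        if s[i,4]>15:
            r=cv2.minAreaRect(np.argwhere(l==i)[:,::-1].astype(np.float32)); bp=cv2.boxPoints(r)
            W=tf(Ti,at_z(p,bp,.097)); e=[W[1]-W[0],W[2]-W[1]]; a=[np.degrees(np.arctan2(v[1],v[0]))%90 for v in e]
            print(s[i,4],c[i].round(1),"bay xy",tf(Ti,at_z(p,c[i],.097))[0,:2].round(4),np.round(a,1))
E
python3 - <<'E'
from chk import *
S=pickle.load(open("S6.pkl","rb")); chk(S["scene"],(185,295,270,375)); print(); chk(S["side"],(300,170,340,200))
E
```

```text
191 [245.8 320.2] bay xy [ 0.0029 -0.0304] [14.6  2.1]
200 [226.9 335.9] bay xy [ 0.0014 -0.073 ] [ 4.8 84.9]
226 [207.6 352.2] bay xy [ 0.0003 -0.1142] [ 5.  86.4]

33 [322. 175.] bay xy [-0.0005 -0.11  ] [2.6 2.3]
33 [321. 181.] bay xy [ 0.0001 -0.0701] [2.6 2.4]
36 [319.5 188. ] bay xy [ 0.0017 -0.0259] [2.6 2.4]
```

```bash
python3 - <<'E'
from h import *
plan([.56,.213,.26],181,10)
E
```

```text
delta world [-0.0058  0.2523 -0.0528] rows 10 rv/row [ 0.05  0.09 -8.73]
  [0.0252 0.001  0.0052]
  [0.0248 0.0048 0.0052]
  [0.0238 0.0085 0.0053]
  [0.0222 0.012  0.0053]
  [0.0201 0.0153 0.0053]
  [0.0175 0.0181 0.0053]
  [0.0146 0.0206 0.0053]
  [0.0113 0.0226 0.0053]
  [0.0077 0.024  0.0053]
  [0.004  0.0249 0.0053]
```

>>> {"op": "carry_out", "data": {"increments": "1 0.0252 0.001 0 0 0 -8.7; 1 0.025 0.005 0 0 0 -8.7; 1 0.024 0.0085 0 0 0 -8.7; 1 0.022 0.012 0.003 0 0 -8.7; 1 0.02 0.0153 0.005 0 0 -8.7; 1 0.0175 0.018 0.005 0 0 -8.7; 1 0.0146 0.0206 0.005 0 0 -8.7; 1 0.0113 0.0226 0.005 0 0 -8.7; 1 0.0077 0.024 0.005 0 0 -8.7; 1 0.004 0.025 0.005 0 0 -8.7; 1 0 0 0 0 0 0"}}

```text
time_s: 13.98
tool_pos: [0.5639, 0.196, 0.274]
tool_rot: [-179.5, 0.5, -178.5]
force: [-0.4, 0.1, -0.7]
grip_width: 0.0874
```

```bash
python3 - <<'E'
from h import *
st(); p=read_camera("wrist"); pickle.dump(p,open("w7.pkl","wb"))
ks=[.5715,.2125,.03]; im=p["img"].copy()
draw(im,p,frame(*ks),STAND,(255,0,255)); draw(im,p,frame(*ks,.036),corners(-.015,.015,-.005,.005,.008,.042),(0,255,0))
cv2.imwrite("pics/w7o.png",im); cv2.imwrite("pics/w7.png",p["img"]); plan([.5715,.213,.20],182)
E
```

```text
t 13.97 pos [0.5639 0.196  0.274 ] rot [-179.45    0.45 -178.54] F [-0.4  0.1 -0.7] T [ 0.04 -0.12 -0.04] w 0.0874
q [ 23.3  20.7 -56.2  91.2  18.2  77.4  56.3]
delta world [ 0.0069  0.0189 -0.0741] rows 2 rv/row [-0.32  0.24 -0.37]
  [-0.0033  0.0098  0.037 ]
  [-0.0036  0.0095  0.037 ]
```

View pics/w7o.png

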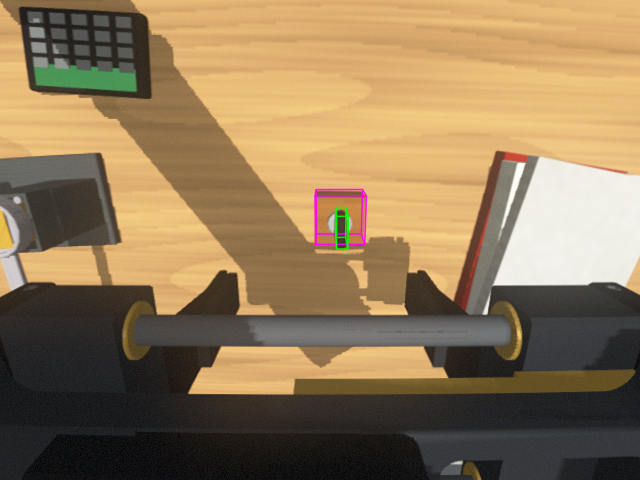

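```bash
python3 - <<'E'
from h import *
p=pickle.load(open("w7.pkl","rb")); o=[]
for dr in(0,1):
    z=7;x0,y0,w,h=300,175,80,85
    im=cv2.resize(p["img"],None,fx=z,fy=z,interpolation=cv2.INTER_CUBIC); q=dict(p)
    for k in("fx","fy"): q[k]=p[k]*z
    for k in("cx","cy"): q[k]=(p[k]+.5)*z-.5
    ks=[.5715,.2125,.03]
    if dr: draw(im,q,frame(*ks),STAND,(255,0,255)); draw(im,q,frame(*ks,.036),corners(-.015,.015,-.005,.005,.008,.042),(0,255,0))
    o.append(im[y0*z:(y0+h)*z,x0*z:(x0+w)*z])
cv2.imwrite("pics/w7z.png",cv2.resize(np.hstack(o),(800,425)))
E
```

```text
(no output)
```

View pics/w7z.png

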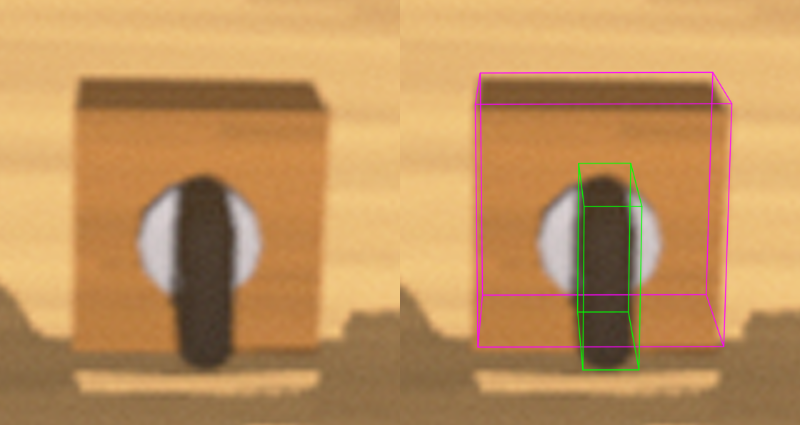

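>>> {"op": "carry_out", "data": {"increments": "0.6 -0.003 0.009 0.03 -0.3 0.2 -0.2; 0.6 -0.004 0.009 0.03 -0.3 0.2 -0.2; 0.6 0 0 0.03 0 0 0; 0.6 0 0 0.02 0 0 0; 0.6 0 0 0.02 0 0 0; 0.6 0 0 0 0 0 0"}}

```text
time_s: 14.78
tool_pos: [0.5784, 0.1982, 0.1408]
tool_rot: [-179.6, 0.3, 180.0]
force: [0.4, -0.1, 0.5]
grip_width: 0.0527
```

```bash
python3 - <<'E'
from h import *
st(); plan([.572,.2118,.118],181.2)
E
```

```text
t 14.78 pos [0.5784 0.1982 0.1408] rot [-179.55    0.29  180.  ] F [ 0.4 -0.1  0.5] T [ 0.11 -0.16  0.03] w 0.0527
q [ 18.7  29.4 -51.3  97.3  25.5  65.5  50.1]
delta world [-0.0064  0.0136 -0.0228] rows 1 rv/row [-0.45  0.29 -1.2 ]
  [0.0065 0.0138 0.0227]
```

>>> {"op": "carry_out", "data": {"increments": "0.6 0.0065 0.0138 0 -0.4 0.3 -1.2; 0.6 0 0 0.005 0 0 0; 0.6 0 0 0 0 0 0"}}

```text
time_s: 15.15
tool_pos: [0.5725, 0.2142, 0.1379]
tool_rot: [179.9, 0.2, -178.7]
force: [-0.1, 0.6, 0.2]
grip_width: 0.0523
```

```bash
python3 - <<'E'
from h import *
st(); plan([.572,.2118,.118],181.2)
E
```

```text
t 15.15 pos [0.5725 0.2142 0.1379] rot [ 179.94    0.18 -178.7 ] F [-0.1  0.6  0.2] T [ 0.07 -0.16  0.02] w 0.0523
q [ 17.7  29.8 -51.8  97.5  25.5  65.1  49.9]
delta world [-0.0005 -0.0024 -0.0199] rows 1 rv/row [0.06 0.18 0.1 ]
  [ 0.0006 -0.0024  0.0199]
```

>>> {"op": "carry_out", "data": {"increments": "0.6 0.0003 -0.0012 0.01 0 0 0; 0.6 0.0003 -0.0012 0.009 0 0 0; 0.6 0 0 0 0 0 0"}}

```text
time_s: 15.52
tool_pos: [0.5721, 0.2114, 0.1178]
tool_rot: [180.0, 0.2, -178.7]
force: [0.1, -0.5, 0.0]
grip_width: 0.0523
```

```bash
python3 - <<'E'
from h import *
st(); plan([.572,.2118,.117],181.2)
S={}
for n,(x0,y0,w,h,z) in dict(side=(255,230,100,90,6),wrist=(0,0,640,480,1)).items():
    p=read_camera(n); S[n]=p; x=p["img"][y0:y0+h,x0:x0+w]; cv2.imwrite(f"pics/{n}8.png",cv2.resize(x,None,fx=z,fy=z,interpolation=cv2.INTER_CUBIC))
E
```

```text
t 15.53 pos [0.5721 0.2114 0.1178] rot [ 179.96    0.22 -178.72] F [ 0.1 -0.5  0. ] T [ 0.13 -0.13  0.02] w 0.0523
q [ 17.3  30.9 -51.   98.6  26.6  63.2  49.3]
delta world [-0.0001  0.0004 -0.0008] rows 1 rv/row [0.04 0.22 0.08]
  [0.0001 0.0004 0.0008]
```

View pics/side8.png

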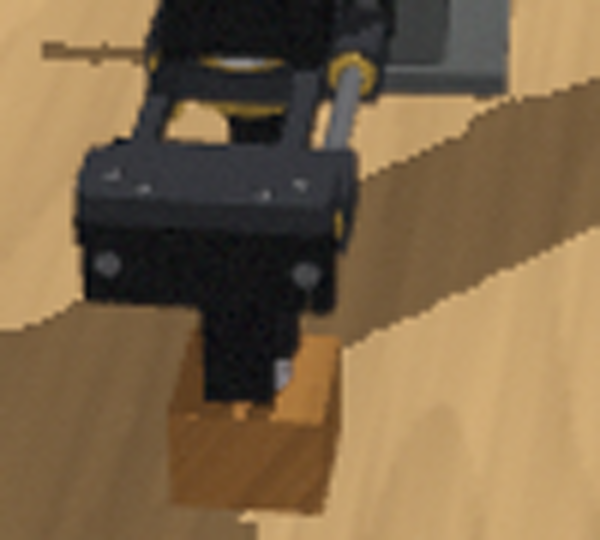

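View pics/wrist8.png

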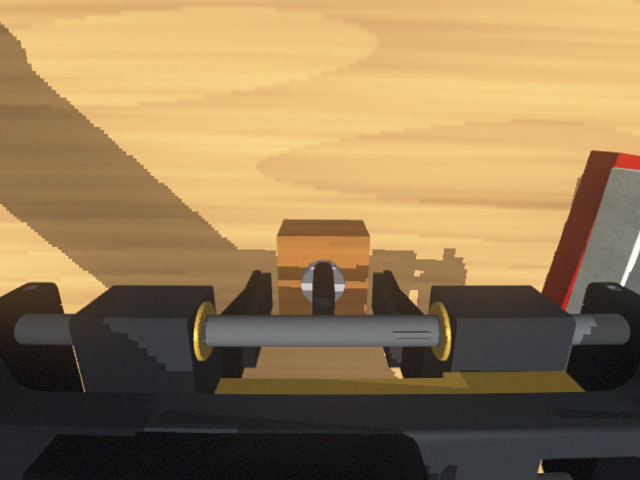

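>>> {"op": "carry_out", "data": {"increments": "0.3 0 0.0004 0 0 0 0; 0.15 0 0 0 0 0 0; 0 0 0 0 0 0 0; 0 0 0 0 0 0 0; 0 0 0 0 0 0 0; 0 0 0 0 0 0 0; 0 0 0 0 0 0 0", "force": 45}}

```text
time_s: 16.5
tool_pos: [0.573, 0.2125, 0.1195]
tool_rot: [179.9, 0.4, -178.7]
force: [0.1, 0.2, -0.1]
grip_width: 0.0098
```

```bash
python3 - <<'E'
from h import *
st()
E
```

```text
t 16.50 pos [0.573  0.2125 0.1195] rot [ 179.91    0.36 -178.72] F [ 0.1  0.2 -0.1] T [ 0.05 -0.12  0.02] w 0.0098
q [ 17.3  30.8 -51.1  98.5  26.6  63.2  49.3]
```

>>> {"op": "carry_out", "data": {"increments": "0 0 0 -0.008 0 0 0; 0 0 0 -0.01 0 0 0; 0 0 0 -0.01 0 0 0; 0 0 0 -0.015 0 0 0; 0 0 0 -0.03 0 0 0; 0 0 0 -0.04 0 0 0; 0 0 0 -0.03 0 0 0; 0 0 0 0 0 0 0"}}

```text
time_s: 17.5
tool_pos: [0.5721, 0.2131, 0.2727]
tool_rot: [179.9, 0.6, -178.7]
force: [0.5, 0.4, -0.0]
grip_width: 0.0096
```

```bash
python3 - <<'E'
from h import *
st()
k=frame(.569,-.126,.072)@[0,.06,0,1]; print("keyway",k)
plan([k[0],k[1],.265],184.1,10)
p=read_camera("wrist"); cv2.imwrite("pics/w9.png",p["img"]); pickle.dump(p,open("w9.pkl","wb"))
p=read_camera("side"); x=p["img"][200:320,240:360]; cv2.imwrite("pics/side9.png",cv2.resize(x,None,fx=5,fy=5,interpolation=cv2.INTER_CUBIC))
E
```

```text
t 17.50 pos [0.5721 0.2131 0.2727] rot [ 179.86    0.56 -178.66] F [ 0.5  0.4 -0. ] T [ 0.09 -0.13 -0.01] w 0.0096
q [ 21.2  22.5 -56.   89.6  19.2  77.5  54.5]
keyway [ 0.56468373 -0.06615545  0.          1.        ]
delta world [-0.0075 -0.2792 -0.0077] rows 10 rv/row [ 0.01  0.06 -0.28]
  [ 0.0014 -0.0279  0.0007]
  [ 0.0015 -0.0279  0.0007]
  [ 0.0017 -0.0279  0.0007]
  [ 0.0018 -0.0279  0.0007]
  [ 0.0019 -0.0279  0.0007]
  [ 0.0021 -0.0279  0.0007]
  [ 0.0022 -0.0278  0.0007]
  [ 0.0023 -0.0278  0.0007]
  [ 0.0025 -0.0278  0.0008]
  [ 0.0026 -0.0278  0.0008]
```

View pics/w9.png

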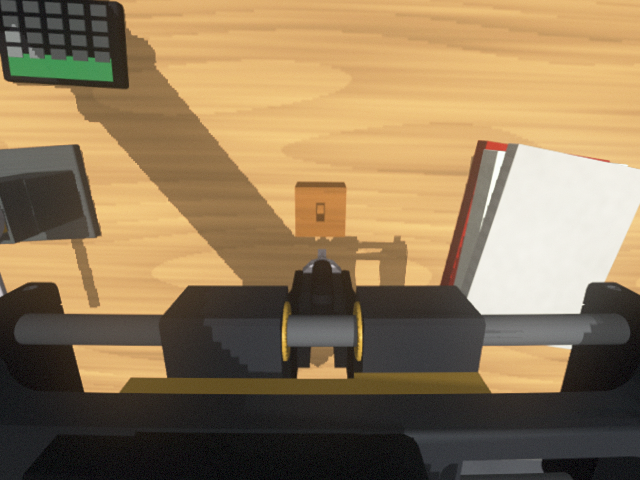

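View pics/side9.png

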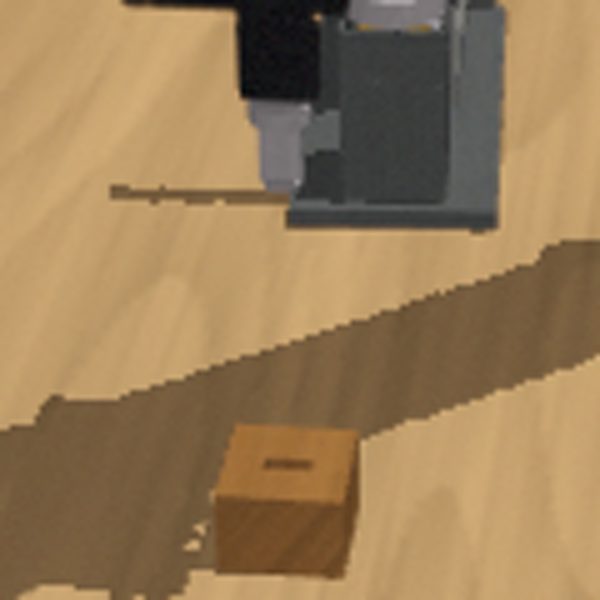

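```bash
python3 - <<'E'
from h import *
pw=pickle.load(open("w9.pkl","rb")); 
p=pw
# slot centre from w9
im=cv2.resize(p["img"][175:245,285:355],None,fx=8,fy=8,interpolation=cv2.INTER_CUBIC); cv2.imwrite("pics/w9z.png",im)
g=cv2.cvtColor(p["img"],cv2.COLOR_BGR2GRAY)[198:226,308:334].astype(int); 
print(g[2:,4:20])
pd=pickle.load(open("D.pkl","rb"))["side"][0]
img=cv2.imread("pics/side9.png")
g=cv2.cvtColor(img,cv2.COLOR_BGR2GRAY)
for v in (115,125,140,150,160,170): print(v,g[v,235:330:5])
# projection of blade at the expected pose
o=get_obs(); R=Rn.from_euler("xyz",o["tool_rot"],degrees=True).as_matrix(); t=o["tool_pos"]
for nm,P in dict(tipL=[-.0055,0,-.03],tipR=[.0055,0,-.03],bL=[-.008,0,-.022],bR=[.008,0,-.022],shL=[-.012,0,0],shR=[.012,0,0]).items():
    # key frame: x=tool x (flipped sign irrelevant), z=-tool z
    w=t+R@np.array([P[0],P[1],.0835-P[2]]); print(nm,((proj(pd,w)[0]-[240,200]+.5)*5-.5).round(1),w.round(4))
E
```

```text
[[143 146 144 148 146 147 147 145 145 148 142 145 148 147 147 147]
 [147 144 149 143 145 146 146 146 147 147 146 144 144 147 146 148]
 [146 146 146 142 134 132 129 129 128 128 132 128 131 140 149 146]
 [147 147 146 138 115 104 105 106 107 104 103 108 117 137 145 147]
 [145 145 147 138 111 102 102 104 102 103 100  95 113 139 147 147]
 [145 148 148 138 113 116 124 128 126 129 127 118 114 141 149 148]
 [145 145 147 136 113 123 141 141 143 139 137 129 117 135 146 146]
 [142 146 143 137 111 123 141 144 146 142 140 131 118 138 145 145]
 [142 142 142 130 111 128 140 144 142 144 142 125 118 131 141 143]
 [139 139 139 132 110 130 144 143 142 147 143 129 115 135 141 141]
 [139 137 137 131 110 137 149 145 147 148 144 132 118 131 137 139]
 [137 136 136 129 107 141 146 149 149 151 148 133 118 128 139 138]
 [140 137 137 132 108 137 146 149 144 147 147 130 118 130 139 139]
 [138 136 137 132 106 119 129 127 124 126 123 115 113 131 140 139]
 [134 136 139 130 106  96  99  96  97  98  97  99 110 133 138 139]
 [141 141 144 133 104  88  87  89  89  84  89  90 109 135 143 141]
 [140 138 141 137 107  92  8
[... 686 characters left out ...]
0 112 113 113 114 115  95  78  77
  89]
125 [165 166 171 149 120 109 110 113 116 116 114 111 111 112 105  93  89  90
  91]
140 [167 168 168 169 161 128 115 119 116 115 117 120 120 105  93  91  93  92
  91]
150 [167 168 168 169 160 129 116 119 118 117 116 119 121 103  92  95  76  62
  66]
160 [168 169 167 167 162 131 115 117 116 115 115 119 121 108  63  43  49  51
  51]
170 [167 167 167 165 163 131 114 118 117 116 116 119 121 113  70  49  52  49
  49]
tipL [265.6 190. ] [0.5773 0.2124 0.1562]
tipR [295.  191.5] [0.5663 0.2122 0.1561]
bL [258.4 170.7] [0.5797 0.2125 0.1642]
bR [301.3 172.9] [0.5637 0.2121 0.1641]
shL [246.2 117.4] [0.5836 0.2125 0.1862]
shR [311.3 120.6] [0.5596 0.212  0.1861]
```

View pics/w9z.png

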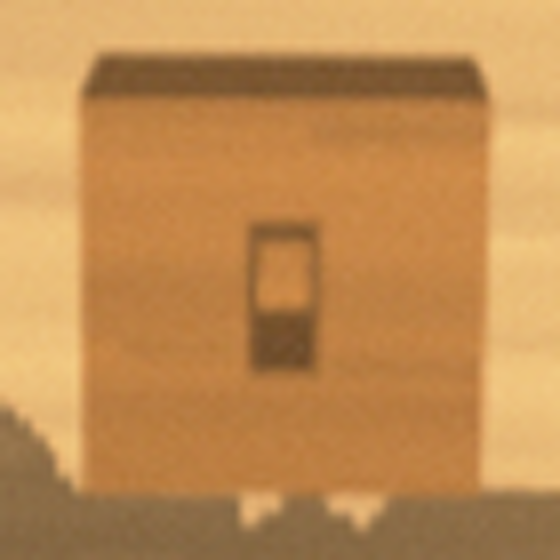

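```bash
python3 - <<'E'
from h import *
p=pickle.load(open("w9.pkl","rb"))
print("slot",at_z(p,[[320.3,212]],.036))
M=p["world_from_camera"]; print(M[:3,3], get_obs()["tool_pos"])
E
```

```text
slot [[0.57208768 0.21273551 0.036     ]]
[0.49245132 0.21153196 0.36468332] [0.57114597 0.21216703 0.26965323]
```

>>> {"op": "carry_out", "data": {"increments": "0 0.001 -0.028 -0.003 0 0.05 -0.3; 0 0.0015 -0.028 -0.003 0 0.05 -0.3; 0 0.0015 -0.028 -0.003 0 0.05 -0.3; 0 0.0015 -0.028 -0.003 0 0.05 -0.3; 0 0.002 -0.028 -0.003 0 0.05 -0.3; 0 0.002 -0.028 -0.003 0 0 -0.3; 0 0.002 -0.028 -0.003 0 0 -0.3; 0 0.0025 -0.02 -0.003 0 0 -0.3; 0 0 0 0 0 0 0"}}

```text
time_s: 18.73
tool_pos: [0.5596, -0.0132, 0.2801]
tool_rot: [179.8, -1.3, -176.1]
force: [0.1, 1.8, -0.0]
grip_width: 0.0099
```

```bash
python3 - <<'E'
from h import *
st(); 
p=read_camera("wrist"); cv2.imwrite("pics/w10.png",p["img"]); pickle.dump(p,open("w10.pkl","wb"))
plan([.5647,-.0662,.265],184.1,2)
E
```

```text
t 18.73 pos [ 0.5596 -0.0132  0.2801] rot [ 179.85   -1.29 -176.1 ] F [ 0.1  1.8 -0. ] T [ 0.14 -0.22  0.  ] w 0.0099
q [ 45.5  15.3 -54.6  94.8  12.4  77.8  82.9]
delta world [ 0.0053 -0.0545 -0.0151] rows 2 rv/row [ 0.1  -0.65 -0.05]
  [-0.0009 -0.0274  0.0074]
  [-0.0008 -0.0274  0.0075]
```

View pics/w10.png

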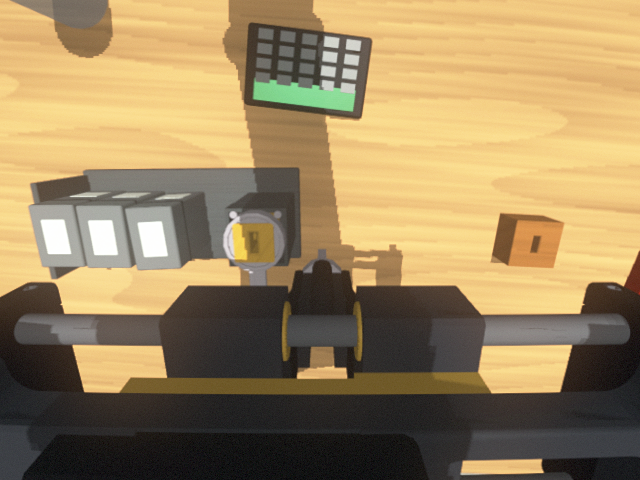

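```bash
python3 - <<'E'
from h import *
p=pickle.load(open("w10.pkl","rb"))
x0,y0,w,h,z=215,195,80,85,7
im=cv2.resize(p["img"],None,fx=z,fy=z,interpolation=cv2.INTER_CUBIC)[y0*z:(y0+h)*z,x0*z:(x0+w)*z]
q=dict(p)
for k in("fx","fy"): q[k]=p[k]*z
for k in("cx","cy"): q[k]=(p[k]+.5)*z-.5
q["cx"]-=x0*z; q["cy"]-=y0*z
T=frame(.569,-.126,.072)
im2=im.copy()
c=np.array([[.0245*np.cos(a),.06+.0245*np.sin(a),.117] for a in np.linspace(0,2*np.pi,60)])
cv2.polylines(im2,[proj(q,tf(T,c)).round().astype(np.int32)],True,(255,0,0),1)
s=np.array([[-.0088,.0567,.117],[.0088,.0567,.117],[.0088,.0633,.117],[-.0088,.0633,.117]])
cv2.polylines(im2,[proj(q,tf(T,s)).round().astype(np.int32)],True,(0,255,0),1)
cv2.imwrite("pics/w10z.png",cv2.resize(np.hstack([im,im2]),(800,425)))
E
```

```text
(no output)
```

View pics/w10z.png

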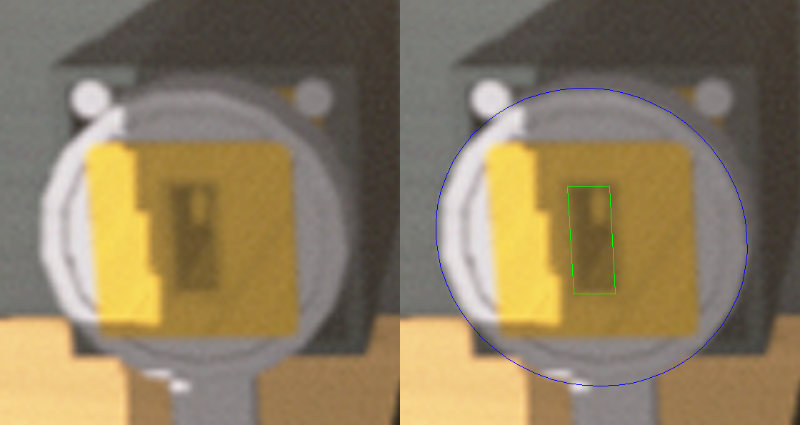

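>>> {"op": "carry_out", "data": {"increments": "0 -0.001 -0.025 0.006 0.1 -0.6 0; 0 -0.001 -0.022 0.008 0.1 -0.6 0; 0 0 -0.005 0.008 0 0 0; 0 0 0 0 0 0 0"}}

```text
time_s: 19.27
tool_pos: [0.5642, -0.0592, 0.2549]
tool_rot: [179.8, -0.2, -175.6]
force: [0.3, -0.1, -0.2]
grip_width: 0.0102
```

```bash
cat >> h.py <<'E'
def mean_obs(p0="wrist",n=4):
    L=[];pics=[]
    for i in range(n):
        pics.append(read_camera(p0)); L.append(get_obs()["tool_pos"])
    L=np.array(L); print("mean pos",L.mean(0).round(4),"sd",L.std(0).round(4)); return L.mean(0),pics
E
python3 - <<'E'
from h import *
st(); mean_obs("scene",2); m,_=mean_obs("side",2)
plan([.5645,-.0659,.245],184.1,1)
E
```

```text
t 19.27 pos [ 0.5642 -0.0592  0.2549] rot [ 179.76   -0.2  -175.61] F [ 0.3 -0.1 -0.2] T [ 0.12 -0.14 -0.02] w 0.0102
q [ 48.8  16.4 -53.1  96.5  13.3  74.1  87.5]
mean pos [ 0.5646 -0.0588  0.2556] sd [0.0001 0.0001 0.0002]
mean pos [ 0.5649 -0.0587  0.2562] sd [0.     0.     0.0001]
delta world [-0.0005 -0.0071 -0.0113] rows 1 rv/row [ 0.18 -0.06  0.35]
  [ 0.001  -0.0071  0.0113]
```

>>> {"op": "carry_out", "data": {"increments": "0 0.0005 -0.0071 0.006 0.1 0 0.3; 0 0 0 0.004 0 0 0; 0 0 0 0 0 0 0"}}

```text
time_s: 19.85
tool_pos: [0.5652, -0.0655, 0.2461]
tool_rot: [179.9, -0.0, -175.8]
force: [0.5, -0.7, -0.6]
grip_width: 0.0098
```

```bash
python3 - <<'E'
from h import *
st(); _,a=mean_obs("scene",2); _,b=mean_obs("side",2); w=read_camera("wrist")
plan([.5645,-.0659,.235],184.1,1)
o=get_obs(); R=Rn.from_euler("xyz",o["tool_rot"],degrees=True).as_matrix(); t=o["tool_pos"]
T=frame(.569,-.126,.072)
c=np.array([[.0245*np.cos(a_),.06+.0245*np.sin(a_),.117] for a_ in np.linspace(0,2*np.pi,60)])
s=np.array([[-.0088,.0567,.117],[.0088,.0567,.117],[.0088,.0633,.117],[-.0088,.0633,.117]])
for p,n,(x0,y0,w_,h_,z) in((a[1],"s",(245,240,100,80,8)),(b[1],"d",(275,150,80,70,8)),(w,"w",(0,0,640,480,1))):
    im=cv2.resize(p["img"],None,fx=z,fy=z,interpolation=cv2.INTER_CUBIC)[y0*z:(y0+h_)*z,x0*z:(x0+w_)*z]
    cv2.imwrite(f"pics/raw11{n}.png",im)
    q=dict(p)
    for k in("fx","fy"): q[k]=p[k]*z
    for k in("cx","cy"): q[k]=(p[k]+.5)*z-.5
    q["cx"]-=x0*z; q["cy"]-=y0*z
    cv2.polylines(im,[proj(q,tf(T,c)).round().astype(np.int32)],True,(255,0,0),1); cv2.polylines(im,[proj(q,tf(T,s)).round().astype(np.int32)],True,(0,255,0),1)
    TT=np.eye(4);TT[:3,:3]=R;TT[:3,3]=t
    draw(im,q,TT,corners(-.008,.008,-.0025,.0025,.0835,.1075),(0,0,255)); draw(im,q,TT,corners(-.0055,.0055,-.001,.001,.1135,.1136),(0,0,255))
    cv2.imwrite(f"pics/ov11{n}.png",im)
E
```

```text
t 19.85 pos [ 0.5652 -0.0655  0.2461] rot [ 1.7994e+02 -2.0000e-02 -1.7580e+02] F [ 0.5 -0.7 -0.6] T [ 0.13 -0.13 -0.01] w 0.0098
q [ 48.9  16.9 -52.7  97.   13.9  73.1  87.5]
mean pos [ 0.5653 -0.0657  0.2463] sd [0.     0.     0.0001]
mean pos [ 0.5655 -0.0656  0.2465] sd [0. 0. 0.]
delta world [-0.001  -0.0003 -0.0116] rows 1 rv/row [0.04 0.03 0.1 ]
  [ 0.001  -0.0003  0.0116]
```

View pics/ov11s.png

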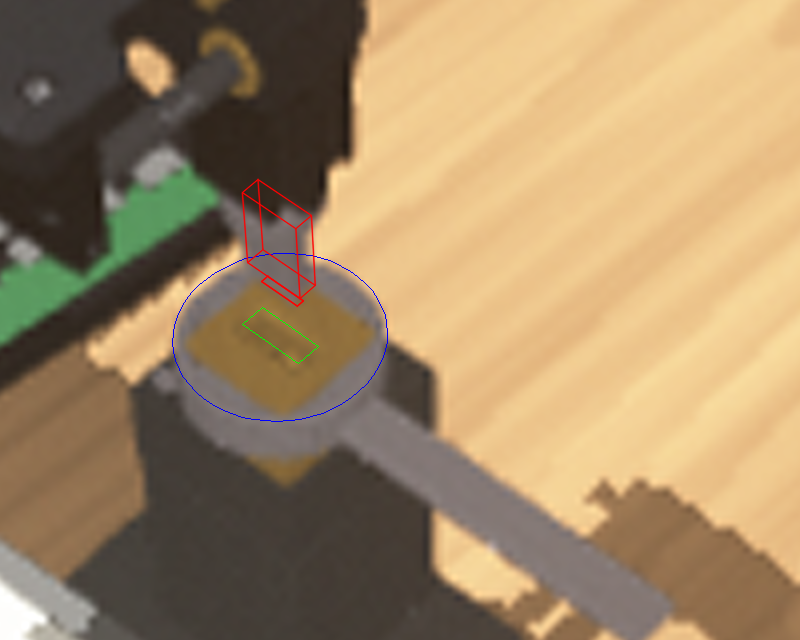

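View pics/ov11d.png

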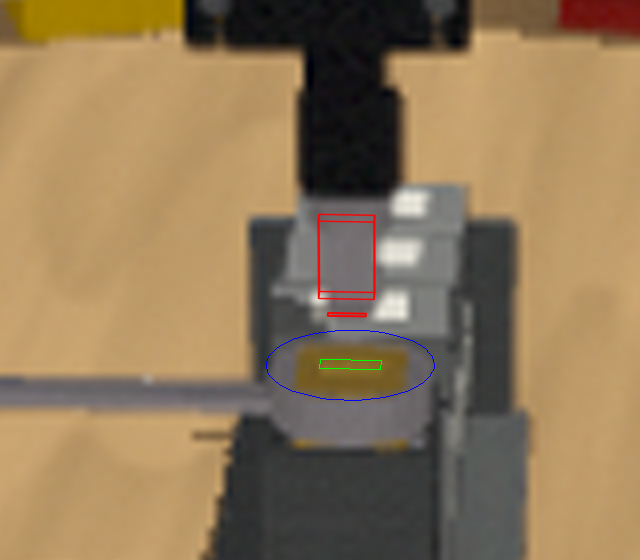

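View pics/ov11w.png

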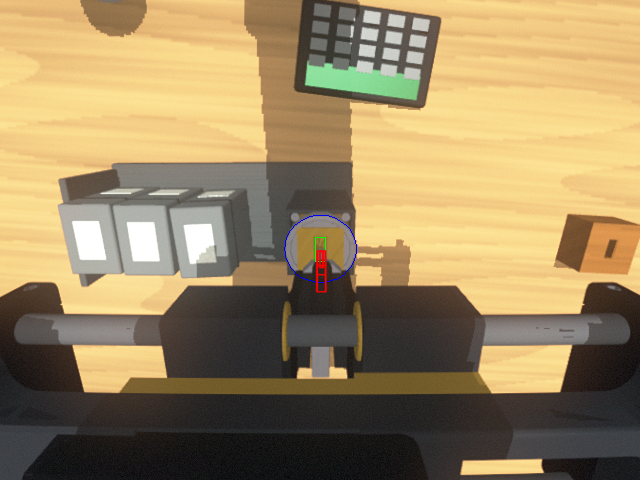

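View pics/raw11s.png

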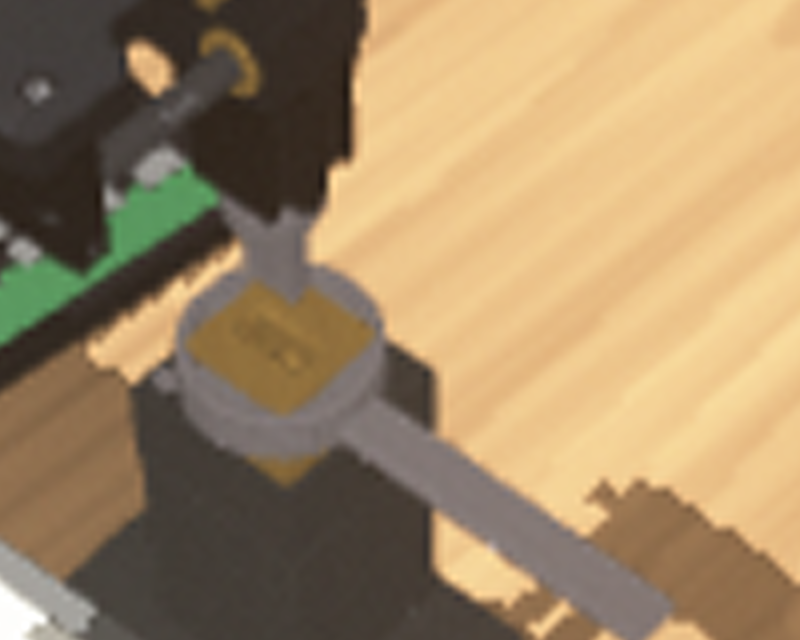

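View pics/raw11d.png

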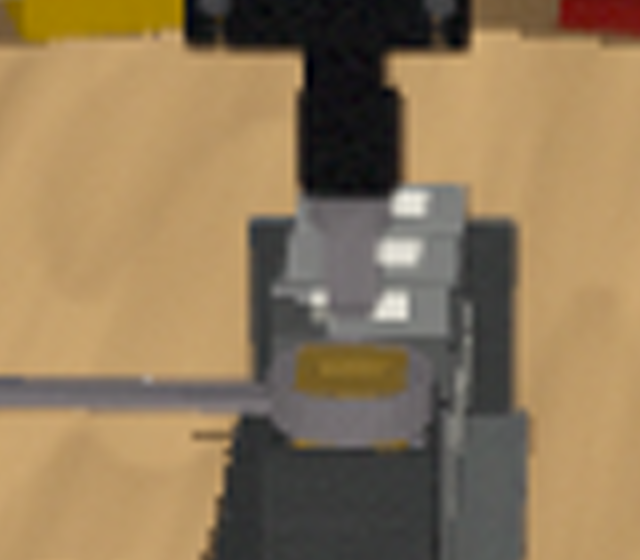

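```bash
python3 - <<'E'
import cv2,numpy as np
a=cv2.imread("pics/raw11w.png"); b=cv2.imread("pics/ov11w.png")
f=lambda i:cv2.resize(i[205:300,270:370],None,fx=4,fy=4,interpolation=cv2.INTER_CUBIC)
cv2.imwrite("pics/w11z.png",np.hstack([f(a),f(b)]))
E
```

```text
(no output)
```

View pics/w11z.png

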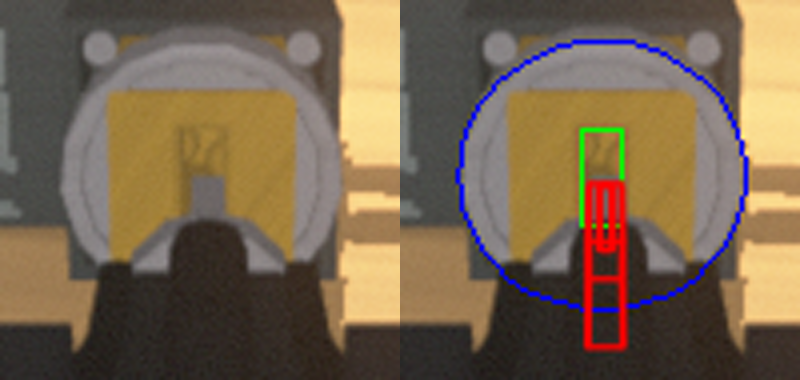

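>>> {"op": "carry_out", "data": {"increments": "0 0.0004 -0.0005 0.005 0 0 0.1; 0 0.0002 -0.0003 0.005 0 0 0; 0 0 0 0.003 0 0 0; 0 0 0 0 0 0 0"}}

```text
time_s: 20.6
tool_pos: [0.5648, -0.0664, 0.2325]
tool_rot: [180.0, 0.0, -175.9]
force: [0.5, 0.1, -0.5]
grip_width: 0.0098
```

```bash
python3 - <<'E'
from h import *
st(); p=read_camera("wrist"); st()
f=lambda i:cv2.resize(i[205:300,270:370],None,fx=6,fy=6,interpolation=cv2.INTER_CUBIC)
cv2.imwrite("pics/w12z.png",f(p["img"]))
plan([.5645,-.0662,.228],184.1,1)
E
```

```text
t 20.60 pos [ 0.5648 -0.0664  0.2325] rot [ 1.7996e+02  1.0000e-02 -1.7590e+02] F [ 0.5  0.1 -0.5] T [ 0.06 -0.14 -0.03] w 0.0098
q [ 48.7  17.5 -52.4  98.1  14.5  71.6  87. ]
t 20.65 pos [ 0.5649 -0.0664  0.2327] rot [ 1.7996e+02  2.0000e-02 -1.7591e+02] F [ 0.1 -0.8  0.6] T [ 0.12 -0.15  0.03] w 0.0099
q [ 48.7  17.5 -52.4  98.   14.5  71.6  87. ]
delta world [-0.0004  0.0002 -0.0047] rows 1 rv/row [ 0.04  0.02 -0.01]
  [0.0003 0.0003 0.0047]
```

View pics/w12z.png

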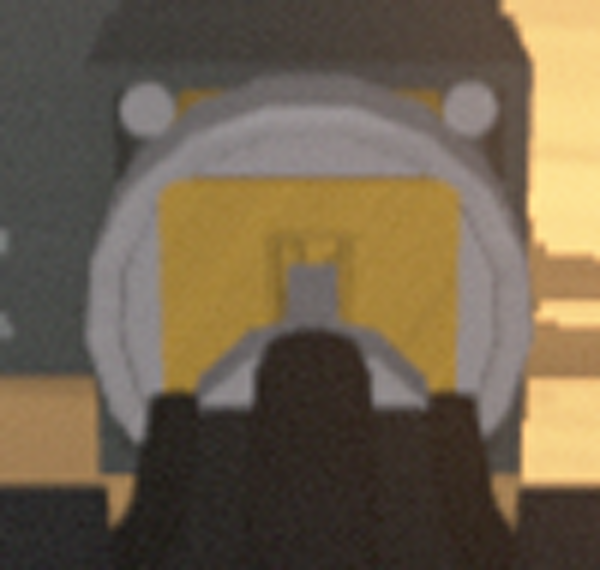

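>>> {"op": "carry_out", "data": {"increments": "0 0.0002 0 0.003 0 0 0; 0 0 0 0.003 0 0 0; 0 0 0 0.003 0 0 0; 0 0 0 0.002 0 0 0; 0 0 0 0 0 0 0"}}

```text
time_s: 21.28
tool_pos: [0.5651, -0.0664, 0.2213]
tool_rot: [180.0, 0.1, -175.9]
force: [-0.5, 0.3, -0.8]
grip_width: 0.0097
```

```bash
python3 - <<'E'
from h import *
st(); p=read_camera("wrist"); st()
f=lambda i:cv2.resize(i[205:300,270:370],None,fx=6,fy=6,interpolation=cv2.INTER_CUBIC)
cv2.imwrite("pics/w13z.png",f(p["img"]))
E
```

```text
t 21.27 pos [ 0.5651 -0.0664  0.2213] rot [ 1.7997e+02  1.0000e-01 -1.7591e+02] F [-0.5  0.3 -0.8] T [ 0.14 -0.21  0.01] w 0.0097
q [ 48.4  18.1 -52.2  98.8  15.1  70.4  86.6]
t 21.32 pos [ 0.5651 -0.0663  0.2213] rot [ 1.7997e+02  9.0000e-02 -1.7591e+02] F [0.1 0.3 0.1] T [ 0.08 -0.25  0.04] w 0.0090
q [ 48.4  18.1 -52.2  98.8  15.1  70.4  86.6]
```

View pics/w13z.png

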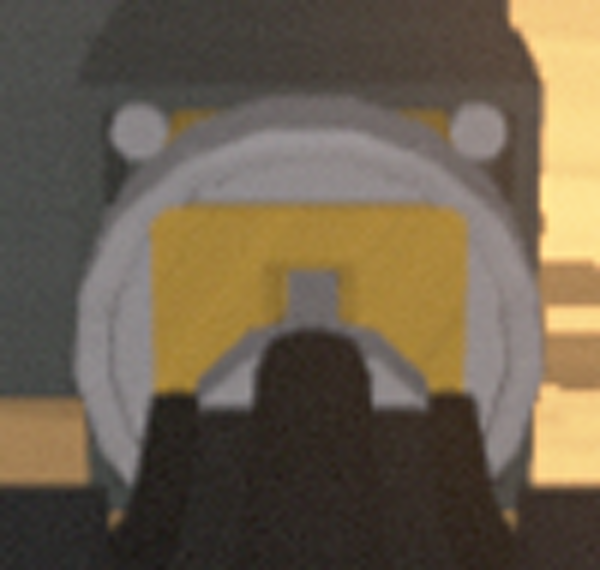

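>>> {"op": "carry_out", "data": {"increments": "0 -0.0003 -0.0004 0.003 0 0 0; 0 0 0 0.003 0 0 0; 0 0 0 0.003 0 0 0; 0 0 0 0.003 0 0 0"}}

```text
time_s: 21.82
tool_pos: [0.5668, -0.0671, 0.2127]
tool_rot: [-179.9, 0.2, -175.9]
force: [-3.4, -0.3, 14.3]
grip_width: 0.0099
```

```bash
python3 - <<'E'
from h import *
st()
E
```

```text
t 21.82 pos [ 0.5668 -0.0671  0.2127] rot [-179.87    0.24 -175.93] F [-3.4 -0.3 14.3] T [-0.02  0.82 -0.04] w 0.0099
q [ 48.1  18.7 -51.9  99.3  15.8  69.4  86.1]
```

>>> {"op": "carry_out", "data": {"increments": "0 0.0012 0.0004 0.002 0 0 1.5; 0 0.0004 0 0.003 0 0 -3; 0 0 0 0.003 0 0 3; 0 0 0 0.003 0 0 -1.5"}}

```text
time_s: 22.32
tool_pos: [0.5666, -0.0665, 0.2099]
tool_rot: [-179.6, 0.4, -176.0]
force: [-6.1, 0.6, 10.0]
grip_width: 0.0096
```

```bash
python3 - <<'E'
from h import *
st()
E
```

```text
t 22.32 pos [ 0.5666 -0.0665  0.2099] rot [-179.57    0.36 -175.97] F [-6.1  0.6 10. ] T [0.15 1.2  0.05] w 0.0096
q [ 47.9  18.7 -51.9  99.6  16.1  69.   85.8]
```

>>> {"op": "carry_out", "data": {"increments": "0 0.002 0 0.001 0 0 1.5; 0 0.001 0 0.003 -0.2 0.2 -3; 0 0.001 0 0.003 -0.2 0.2 3; 0 0.001 0 0.003 0 0 -1.5"}}

```text
time_s: 22.82
tool_pos: [0.5656, -0.0665, 0.2063]
tool_rot: [-179.8, 0.5, -176.0]
force: [-0.8, -0.4, 8.3]
grip_width: 0.0099
```

```bash
python3 - <<'E'
from h import *
st()
E
```

```text
t 22.82 pos [ 0.5656 -0.0665  0.2063] rot [-179.78    0.55 -176.02] F [-0.8 -0.4  8.3] T [ 0.17  0.03 -0.03] w 0.0099
q [ 48.1  18.6 -51.9 100.1  15.9  68.4  85.9]
```

>>> {"op": "carry_out", "data": {"increments": "0 0.001 0 0.003 -0.1 0.2 1.5; 0 0.0008 0 0.003 0 0.2 -3; 0 0.0008 0 0.003 0 0 3; 0 0.0005 0 0.003 0 0 -1.5"}}

```text
time_s: 23.32
tool_pos: [0.5661, -0.0661, 0.2002]
tool_rot: [-179.7, 0.6, -176.1]
force: [-4.5, 0.2, 18.8]
grip_width: 0.0097
```

```bash
python3 - <<'E'
from h import *
st(); p=read_camera("wrist"); st()
f=lambda i:cv2.resize(i[205:300,270:370],None,fx=6,fy=6,interpolation=cv2.INTER_CUBIC)
cv2.imwrite("pics/w14z.png",f(p["img"]))
p=read_camera("side"); x=p["img"][150:220,275:355]; cv2.imwrite("pics/side14.png",cv2.resize(x,None,fx=8,fy=8,interpolation=cv2.INTER_CUBIC))
E
```

```text
t 23.32 pos [ 0.5661 -0.0661  0.2002] rot [-179.75    0.63 -176.08] F [-4.5  0.2 18.8] T [ 0.14  0.99 -0.02] w 0.0097
q [ 47.8  19.  -51.7 100.5  16.3  67.7  85.5]
t 23.38 pos [ 0.566  -0.0661  0.2003] rot [-179.74    0.61 -176.  ] F [-1.9 -1.1  6.8] T [ 0.09  0.61 -0.02] w 0.0099
q [ 47.9  19.  -51.7 100.5  16.3  67.7  85.6]
```

View pics/w14z.png

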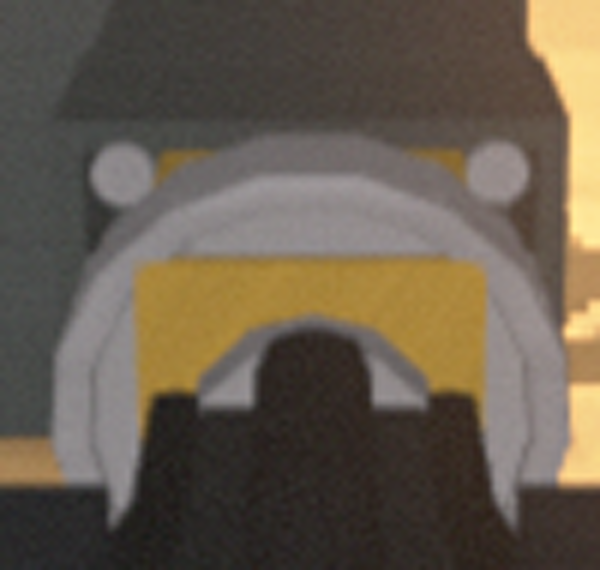

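View pics/side14.png

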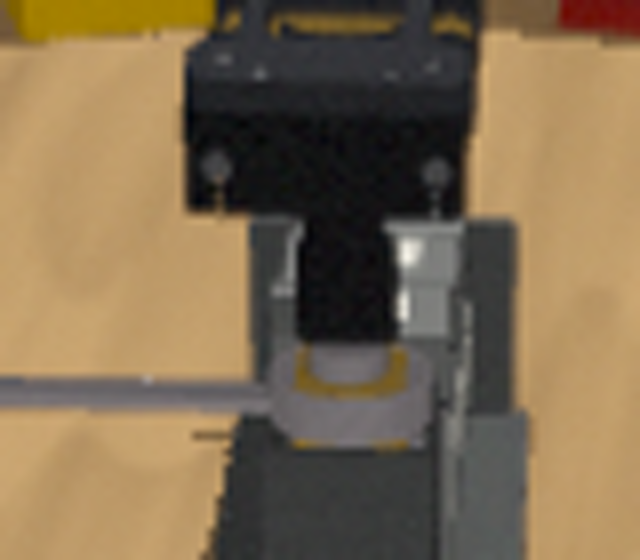

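>>> {"op": "carry_out", "data": {"increments": "0 0.001 0 0.002 0 -0.3 0; 0 0.0008 0 0.002 0 -0.2 0; 0 0.0005 0 0.002 0 0 0; 0 0.0005 0 0.002 0 0 0"}}

```text
time_s: 23.92
tool_pos: [0.5649, -0.0658, 0.2003]
tool_rot: [-179.5, 1.2, -176.1]
force: [-4.4, -0.4, 12.6]
grip_width: 0.0098
```

```bash
python3 - <<'E'
from h import *
st(); p=read_camera("wrist"); st()
f=lambda i:cv2.resize(i[205:300,270:370],None,fx=6,fy=6,interpolation=cv2.INTER_CUBIC)
cv2.imwrite("pics/w15z.png",f(p["img"]))
p=read_camera("scene"); x=p["img"][250:320,245:345]; cv2.imwrite("pics/scene15.png",cv2.resize(x,None,fx=8,fy=8,interpolation=cv2.INTER_CUBIC))
E
```

```text
t 23.93 pos [ 0.5649 -0.0658  0.2003] rot [-179.52    1.25 -176.14] F [-4.4 -0.4 12.6] T [0.19 1.15 0.05] w 0.0098
q [ 48.2  18.4 -51.9 101.1  16.1  66.9  85.5]
t 23.98 pos [ 0.5649 -0.0658  0.2003] rot [-179.51    1.25 -176.14] F [-3.5  0.4 14.3] T [ 0.14  0.91 -0.06] w 0.0095
q [ 48.2  18.3 -51.9 101.1  16.1  66.9  85.5]
```

View pics/w15z.png

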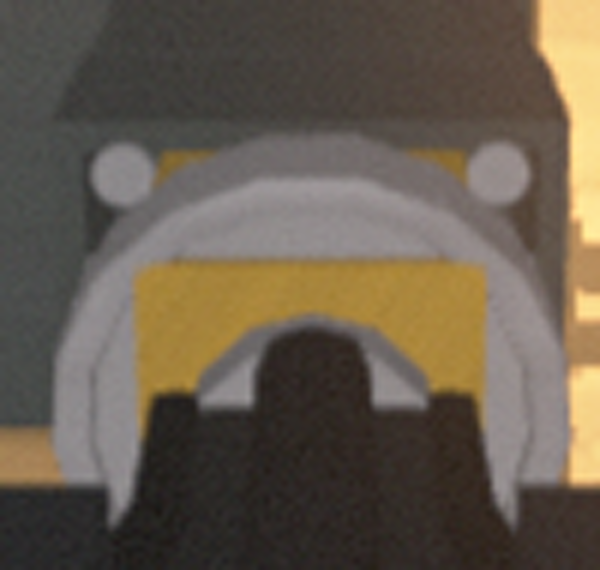

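View pics/scene15.png

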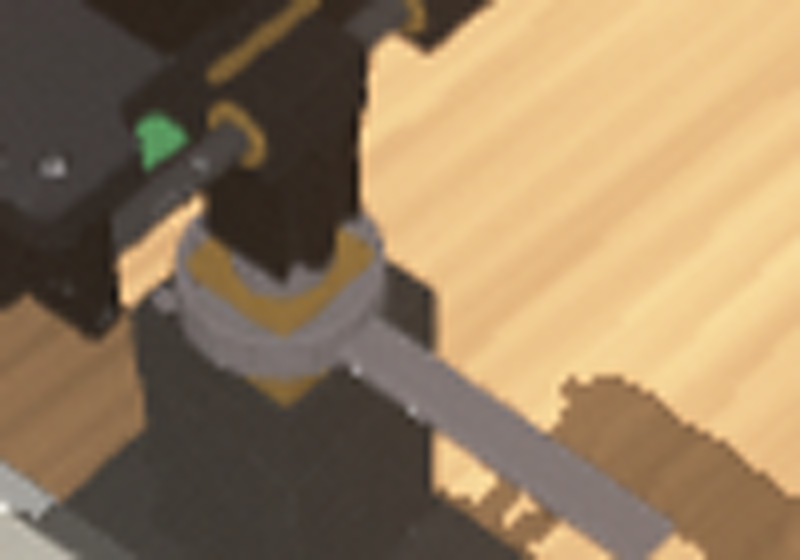

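```bash
python3 - <<'E'
from h import *
plan([.565,-.0662,.2],184,1)
E
```

```text
delta world [ 0.0001 -0.0004 -0.0003] rows 1 rv/row [-0.48  1.26 -0.15]
  [-0.0001 -0.0004  0.0003]
```

>>> {"op": "carry_out", "data": {"increments": "0 0 0 0.0005 -0.3 0.6 6; 0 0 0 0.0005 -0.2 0.4 7; 0 0 0 0.0005 0 0 7"}}

```text
time_s: 24.4
tool_pos: [0.5653, -0.067, 0.2004]
tool_rot: [179.9, 0.3, 163.2]
force: [-2.2, 0.5, 6.8]
grip_width: 0.0095
```

```bash
python3 - <<'E'
from h import *
st();plan([.565,-.0662,.2],164,1)
E
```

```text
t 24.40 pos [ 0.5653 -0.067   0.2004] rot [179.89   0.32 163.17] F [-2.2  0.5  6.8] T [0.04 0.36 0.05] w 0.0095
q [ 45.2  18.1 -48.1 100.4  14.5  67.6  66.2]
delta world [-0.0003  0.0008 -0.0004] rows 1 rv/row [ 0.11  0.32 -0.83]
  [0.0005 0.0006 0.0004]
```

>>> {"op": "carry_out", "data": {"increments": "0 0.0005 0.0006 0.0007 0.1 0.3 8; 0 0 0 0.0005 0 0 8; 0 0 0 0.0005 0 0 8"}}

```text
time_s: 24.78
tool_pos: [0.5657, -0.0673, 0.2004]
tool_rot: [-180.0, 0.2, 138.3]
force: [-1.7, -0.6, 4.7]
grip_width: 0.0096
```

```bash
python3 - <<'E'
from h import *
st();plan([.565,-.0662,.2],140,1)
p=read_camera("scene"); x=p["img"][250:380,185:345]; cv2.imwrite("pics/scene16.png",cv2.resize(x,None,fx=5,fy=5,interpolation=cv2.INTER_CUBIC)[:600])
E
```

```text
t 24.77 pos [ 0.5657 -0.0673  0.2004] rot [-1.7998e+02  1.6000e-01  1.3833e+02] F [-1.7 -0.6  4.7] T [-0.11  0.21  0.09] w 0.0096
q [ 41.8  17.2 -44.  100.3  13.   67.6  42.5]
delta world [-0.0007  0.0011 -0.0004] rows 1 rv/row [-0.02  0.16 -1.67]
  [0.0012 0.0004 0.0004]
```

View pics/scene16.png

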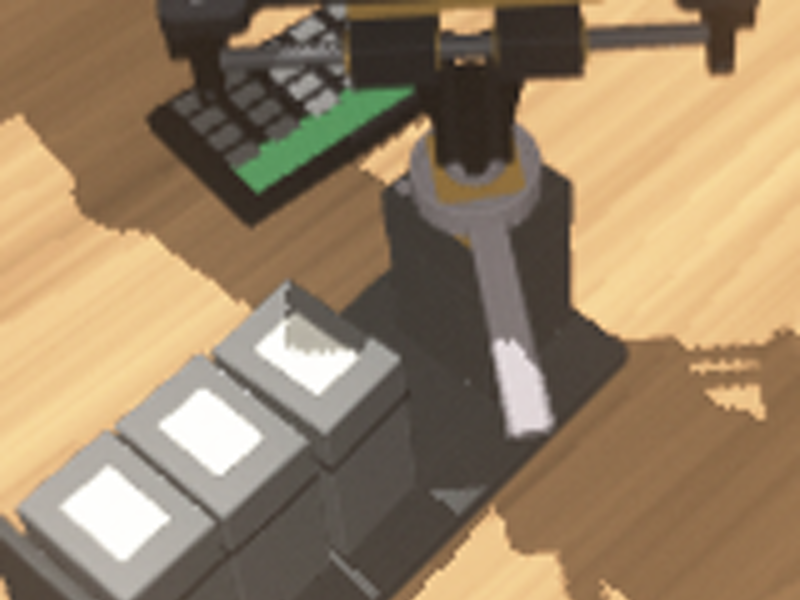

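>>> {"op": "carry_out", "data": {"increments": "0 0.0012 0.0004 0.0007 0 0.1 8; 0 0 0 0.0005 0 0 8; 0 0 0 0.0005 0 0 8"}}

```text
time_s: 25.2
tool_pos: [0.5653, -0.0676, 0.2004]
tool_rot: [-180.0, 0.3, 113.7]
force: [-2.4, -0.1, 6.0]
grip_width: 0.0098
```

```bash
python3 - <<'E'
from h import *
st();plan([.565,-.0662,.2],106,1)
E
```

```text
t 25.20 pos [ 0.5653 -0.0676  0.2004] rot [-179.99    0.25  113.69] F [-2.4 -0.1  6. ] T [-0.13  0.38  0.19] w 0.0098
q [ 38.8  16.3 -40.2 100.4  11.6  67.3  18.9]
delta world [-0.0003  0.0014 -0.0004] rows 1 rv/row [0.   0.26 7.69]
  [0.0014 0.0003 0.0004]
```

>>> {"op": "carry_out", "data": {"increments": "0 0.001 0.0003 0.0007 0 0.2 8; 0 0.0003 0 0.0005 0 0 7; 0 0 0 0.0005 0 0 6; 0 0 0 0.0003 0 0 0.5"}}

```text
time_s: 25.7
tool_pos: [0.5649, -0.0676, 0.2004]
tool_rot: [-180.0, 0.3, 92.0]
force: [-1.8, -1.0, 3.7]
grip_width: 0.0097
```

```bash
python3 - <<'E'
from h import *
st();plan([.565,-.0662,.2],90,1)
for i in range(3): p=read_camera("scene"); st()
cv2.imwrite("pics/scene17f.png",p["img"]); x=p["img"][250:380,185:345]; cv2.imwrite("pics/scene17.png",cv2.resize(x,None,fx=5,fy=5,interpolation=cv2.INTER_CUBIC)[:600])
p2=read_camera("side"); x=p2["img"][150:250,265:365]; cv2.imwrite("pics/side17.png",cv2.resize(x,None,fx=6,fy=6,interpolation=cv2.INTER_CUBIC))
pickle.dump((p,p2),open("S17.pkl","wb"))
E
```

```text
t 25.70 pos [ 0.5649 -0.0676  0.2004] rot [-179.99    0.29   92.  ] F [-1.8 -1.   3.7] T [-0.15  0.17  0.14] w 0.0097
q [ 36.2  15.7 -37.1 100.5  10.5  67.2  -2. ]
delta world [ 0.0001  0.0014 -0.0004] rows 1 rv/row [-0.    0.29  2.  ]
  [0.0014 0.0001 0.0004]
t 25.75 pos [ 0.5649 -0.0676  0.2004] rot [-179.99    0.29   92.01] F [-2.  -0.6  4.9] T [-0.09  0.33  0.14] w 0.0090
q [ 36.2  15.7 -37.1 100.5  10.5  67.2  -2. ]
t 25.80 pos [ 0.5649 -0.0677  0.2004] rot [-179.99    0.28   92.02] F [-2.1 -0.4  6.2] T [-0.14  0.34  0.14] w 0.0094
q [ 36.2  15.7 -37.1 100.5  10.5  67.2  -2. ]
t 25.85 pos [ 0.5649 -0.0676  0.2004] rot [-179.99    0.28   92.02] F [-1.7 -0.   5.3] T [-0.17  0.37  0.15] w 0.0095
q [ 36.2  15.7 -37.1 100.5  10.5  67.2  -2. ]
```

View pics/scene17.png

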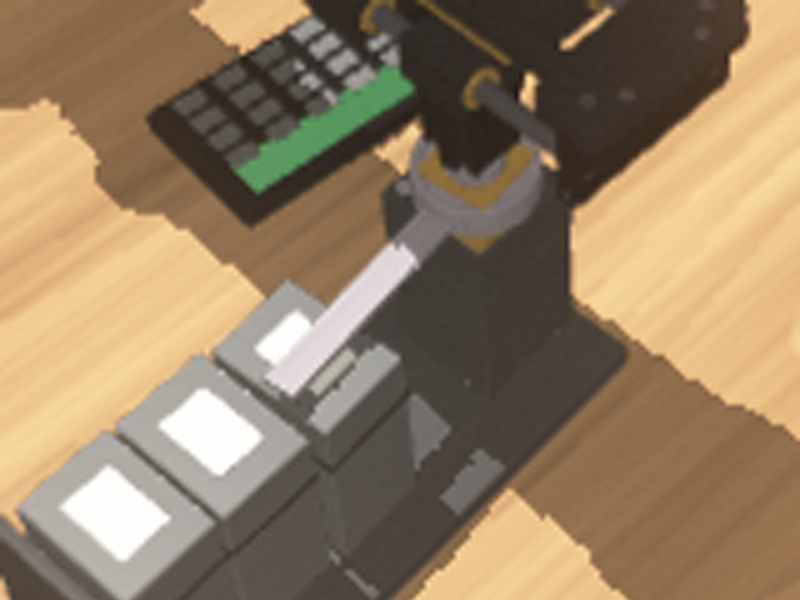

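View pics/side17.png

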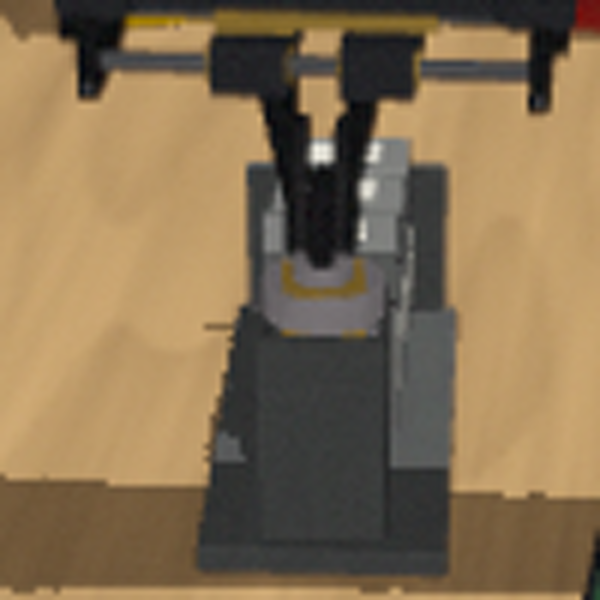

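```bash
python3 - <<'E'
from chk import *
p,_=pickle.load(open("S17.pkl","rb"))
T=frame(.569,-.126,.072); Ti=np.linalg.inv(T)
for e in ([282,386],[267,378],[296,396]):
    uv=(np.array([e])-2)/5+[185,250]; b=tf(Ti,at_z(p,uv,.110))[0]; r=b[:2]-[0,.06]
    print("tip bay",b.round(4),"len",np.hypot(*r).round(4),"lock angle",np.arctan2(-r[1],r[0]).round(3))
chk(p,(185,295,270,375))
for a in(1.3,1.4,1.5): print(a,((proj(p,tf(T,np.array([.111*np.cos(a),.06-.111*np.sin(a),.11])))-[185,250])*5+2).round(0))
E
```

```text
tip bay [ 0.0135 -0.05    0.11  ] len 0.1108 lock angle 1.449
tip bay [ 0.0073 -0.0511  0.11  ] len 0.1113 lock angle 1.505
tip bay [ 0.0199 -0.0496  0.11  ] len 0.1114 lock angle 1.391
306 [250.4 314.2] bay xy [-0.0001 -0.0163] [ 4.5 81.8]
201 [226.8 335.9] bay xy [ 0.0013 -0.073 ] [ 4.8 84.9]
231 [207.5 352.2] bay xy [ 0.0002 -0.1143] [ 5.  86.4]
1.3 [[322. 407.]]
1.4 [[294. 394.]]
1.5 [[269. 378.]]
```

>>> {"op": "carry_out", "data": {"increments": "0 0.0005 0 0.0006 0 0 2; 0 0 0 0.0003 0 0 0.5; 0 0 0 0.0003 0 0 0.3; 0 0 0 0.0003 0 0 0.3"}}

```text
time_s: 26.4
tool_pos: [0.5649, -0.0675, 0.2003]
tool_rot: [-180.0, 0.4, 89.4]
force: [-2.3, -0.1, 5.3]
grip_width: 0.0097
```

```bash
python3 - <<'E'
from h import *
for i in range(6):
    p=read_camera("scene")
    if i in(0,5): st()
cv2.imwrite("pics/scene18f.png",p["img"]); x=p["img"][250:380,185:345]; cv2.imwrite("pics/scene18.png",cv2.resize(x,None,fx=5,fy=5,interpolation=cv2.INTER_CUBIC)[:600])
E
```

```text
t 26.45 pos [ 0.5649 -0.0675  0.2004] rot [-179.99    0.36   89.42] F [-1.6 -0.2  5. ] T [-0.05  0.33  0.12] w 0.0095
q [ 35.8  15.6 -36.8 100.5  10.5  67.2  -4.6]
t 26.70 pos [ 0.5649 -0.0675  0.2004] rot [-179.99    0.36   89.42] F [-1.8 -1.1  5.8] T [-0.1   0.3   0.15] w 0.0096
q [ 35.8  15.6 -36.8 100.5  10.5  67.2  -4.6]
```

View pics/scene18.png

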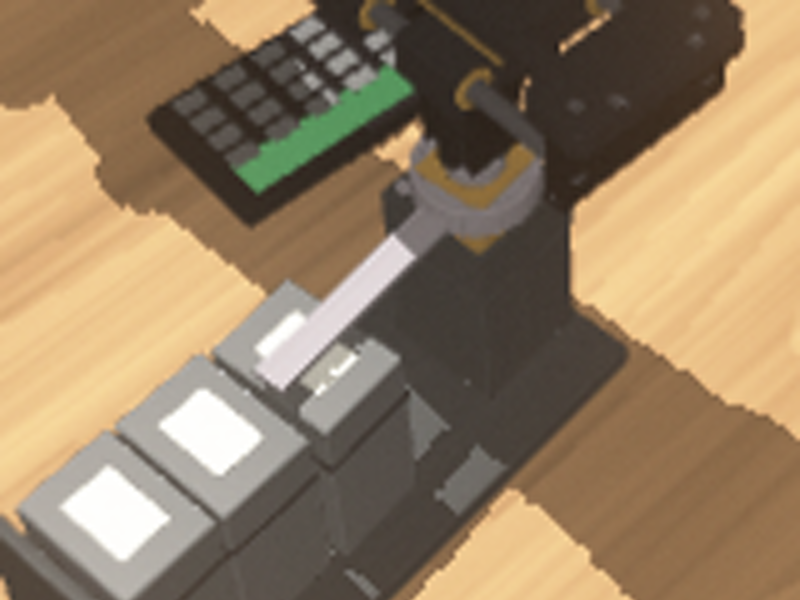

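View pics/scene18f.png

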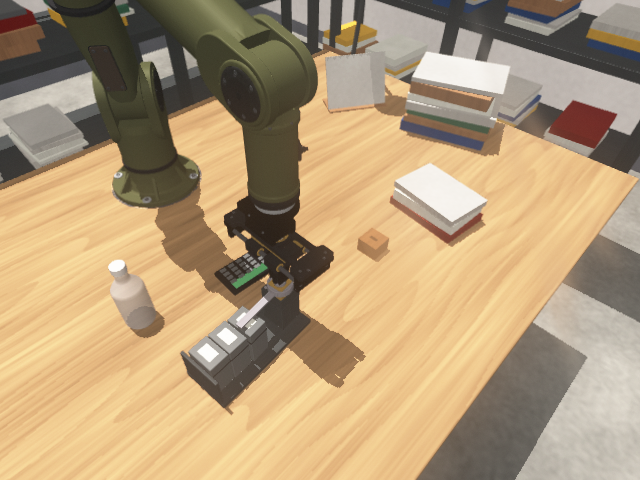

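```bash
python3 - <<'E'
from h import *
print(sign_off()); st()
E
```

```text
the job is handed in; nothing more can be done
None
the job is handed in; nothing more can be done
```

The loose box stands third in the row and is released. The key is fully home, turned about a quarter turn clockwise, and still gripped with the keeper bar over the row. I handed the job in after about 27 s; no verdict came back.

**Boxes:** The last clear picture of all three put box_c about 43 mm from box_b in the scene view and 44 mm in the coarser side view. The x offset was about 1.5 mm. At the end the bar and fingers partly covered box_c's label, so I could not measure its place again. It looked unmoved, and box_a and box_b measured the same as before the turn.

**Key:** It bound at the pins, with up to about 19 N upwards and some side force. I got it through with small wiggles and sideways corrections. It bottomed at the expected height, with the tool at z = 0.200 m, and pushing further did not move it. The pictures show the shoulder on the mouth.

**Lock:** I measured the bar at about 1.45 rad, then turned the hand about 2.6° more; by eye in the last picture it is close to 1.49 rad. The last readings were steady, with the fingers closed on the key at 9.6 mm (its head is 10 mm) under the 45 N grip setting. The wrist moment of about 0.15 N m matches the lock's spring.

**Disagreements:** The tool reads about 1.4 mm off the fitted lock axis in y, and the cameras differed from each other by 1–2 mm. Both are within the 4 mm allowed. The bottle, calculator and books look unmoved in the last picture; I did not measure them.

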